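Stack the job tray on its four-post stand and set the screw cup in it

ROBOT

A 6-joint arm with a two-finger parallel gripper is mounted at the origin on the work surface. World frame = base frame: x ahead of the robot, y to its left, z up, the work surface at z = 0. Lengths are in m, angles in rad, forces in N, time in s.
With the tool pointing down it reaches from about 0.35 to 0.85 m from the base axis. Payload 8.1 kg.
Tool frame: the origin (TCP) lies at the very end of the fingers, on their centre line; the grasp point (between the pads) lies 19 mm behind it; z points along the fingers, y is the line along which they close (so a half turn about z gives the same grasp; the last joint's range is limited). The gripper opens to 93 mm and grips with 3 to 60 N. Pads are 15 mm wide; open, the fingers measure 128 mm over their backs; the gripper's body (75 mm by 188 mm) begins 65 mm behind the grasp point.
Start: joints at [-1.363, 0.13, 1.488, -0, 1.523, -0.085], TCP at [0.173, -0.574, 0.181] pointing down, gripper open.
Joint ranges: [-2.96, 2.96], [-0.89, 2.26], [0.02, 2.5], [-1.34, 4.48], [0, 2.73], [-2.66, 2.66]. Speed limits (rad/s): [2.39, 2.39, 2.79, 3.14, 3.14, 3.14].

INTERFACE

Orientations are given as a rotation vector (axis times angle).
In Python, from plant import read_state, eyes, workorder gives the robot as it stands. The module is installed in compiled form; this text tells all that it offers.
- The arm moves only by the tool play_rows, never from a script. Its argument "targets" is one flat list of numbers, 4 for each row, row after row: the shift along the tool's x, y, z in cm, then the turn about the tool's z in degrees. In form: [dx, dy, dz, roll, dx, dy, dz, roll, ...]. A call has 1 to 8 rows; each row is the pose to reach, as a shift and turn from the pose commanded when the call began, along the tool's axes at that moment; what a row does not reach only later rows make up. A row lasts 1/12 s, in which the tool goes at most 41.7 mm and 7.16 degrees, less where a joint would pass 70% of its speed; a pose out of reach is approached as far as the arm can. A call with a gripper value outside its range is refused whole. "grip" is the finger opening in cm, from 0 to 9.3, set as the call begins (left out, the last holds). The fingers move at their own pace and stop on an object; "grip_force" is the grip in N (left out, the last holds). Time passes only in rows, so rows that repeat a pose let the fingers close. It gives the time, the measured TCP pose, the force, the opening and the grip force at its end, in the units of the state.
- read_state(): the state, without advancing time (a new reading comes with each control period).
- eyes.read_camera(name): name is "scene" or "top"; returns a dict with "image" (384x512x3 uint8, red, green, blue), "vfov" (degrees; the focal length in pixels is half the picture's height over the tangent of half this angle, whatever the lens; pixels are square), "cx", "cy" (the principal point, pixels), "cam_to_world" (4x4, takes a point from camera to world coordinates). Camera axes: x right, y up, looking along -z (the intrinsics and any distortion apply to the point x, -y, -z); pixel columns grow to the right and rows downward; lengths in m; the calibration is good to about 2 mm. A picture is of the moment at which its call begins. There is no depth.
- workorder.close_job(): hands the job in; it is judged then, once.
The state is a dict: "t": time; "q": joint angles; "dq": joint speeds; "joint_torque": joint torques, N m; "tool_pos": TCP position; "orientation": TCP orientation; "force": force on the tool from outside, world axes, zero at the start; "wrist_torque": the same for the moment, N m; "opening": finger opening in m; "gripper_force": force on a finger pad.
Only numpy, scipy, OpenCV 4.12 (cv2) and the standard library are available. Lean on these libraries where they do the work, as an engineer would, in place of code of your own. Each camera call takes 0.05 s, during which the arm holds its last target. There are 200 camera calls.

TASK

The blue job tray is parked under the grey riser shelf: draw it right out onto the clear bench and let go of it there, then take it afresh and, keeping it level, lower it gently onto the stand so that all four corner holes drop over their posts together and it rests fully down on the four shoulders. Then set the orange screw cup upright into the white tapered ring on the stacked tray, deep enough that it just rests in the taper, without pressing it tight or dropping it in. Leave the other things on the bench where they are.

Things in the scene. Friction and masses are not known exactly. Their poses are not given: they have to be found in the camera images.
- tray: Blue job tray, 200 mm long (its x), 140 mm wide (y), 0.45 to 0.65 kg, balanced within 5 mm of the handle. Origin: centre of the underside; z up. 5 mm deck, side walls to 23 mm, four 12 mm holes at x = +-88, y = +-58 mm; yellow handle plate near the middle, black tab at the -x end, white ring at the +x end. At the start the tab end looks out from under the riser; the handle is beneath it.
- tray_centre (a point): The very middle of the tray's outline and hole pattern, 27.5 mm above its underside. Axes as the tray's.
- tray_handle (a point): Centre of the yellow handle plate, 7 mm towards the tray's +x from the tray's middle and 30 mm above the underside: upright, 50 mm long along the tray's x, 10 mm thick (y), from the deck up to 55 mm above the underside; grip it from above across its thickness. Axes as the tray's.
- tray_tab (a point): Centre of the black pull tab: an upright plate across the tray's front end, 10 mm thick (along the tray's x), 70 mm wide (y), from the deck (5 mm) up to 42 mm above the tray's underside; this point is 23.5 mm above the underside. Pull it towards the tray's -x to slide the tray along the bench.
- tray_ring (a point): Centre of the mouth of the white ring, 45 mm above the tray's underside, at x = +62, y = 0 mm of the tray. It is an open taper: inside radius 22.4 mm at the mouth, 16.5 mm at the deck 40 mm below. The cup just touches all round when its centre is about 7.5 mm above this point (its bottom 30 mm down in the ring).
- stand_top (a point): Middle of the fixed stand (blue lower tier, 224 mm in x by 164 mm in y), level with its four post shoulders, 75 mm above the bench; z up. Posts at x = +-88, y = +-58 mm: 20 mm thick up to the shoulder, then an 8 mm pin 30 mm tall whose last 10 mm taper to 2.4 mm. The tray's underside rests on the shoulders, either way round.
- riser_edge (a point): Middle of the front lower edge of the fixed grey riser shelf (290 mm wide), 70 mm above the bench; board top at 80 mm. Its x axis points in under the shelf, y along the edge. Side panels 133 mm either side of the middle. A hot-air station, to 0.2 m above the bench, stands 70 mm and more behind the edge.
- cup_centre (a point): Centre (37.5 mm up) of the orange screw cup, 75 mm tall, 0.09 to 0.14 kg, standing upright on the bench. Outside it tapers from radius 18 mm at the bottom to 24.6 mm at 45 mm; from 45 mm to the rim it is a straight grip band of 51 mm diameter.
- cup: The same orange cup; origin at the centre of its bottom.
- green_cup_centre (a point): Centre of a green cup of the same shape as the orange one; bystander, leave alone.
- phone: Black phone 148 x 72 x 8 mm lying flat; bystander. Origin: centre of the underside.
- screwdriver: Red-handled screwdriver 160 mm; bystander.
- tweezers: Steel tweezers 135 mm; bystander.
- flux_jar: Small amber jar 48 mm across, 45 mm tall; bystander.
- solder_spool: Aluminium solder spool 52 mm across, 44 mm tall, standing on end; bystander.

How it is judged:
On the way, in this order (a step that is already met when the one before it is completed fails the run):
1. the tray lies flat on the bench, wholly out from under the riser shelf, at rest and let go (x of tray_centre in the frame of riser_edge below -0.098 m and height (world z) of tray_centre below 0.031 m and angle between tray_centre's own z axis and vertical below 0.03 rad and linear speed of tray below 0.02 m/s and contact force between the fingers and tray below 0.2 N), for 0.2 s.
2. the tray is down on the four shoulders with a hole over every post, level and let go (horizontal distance between tray_centre and stand_top below 0.005 m and z of tray_centre in the frame of stand_top between 0.024 and 0.0305 m and angle between the x axis of tray_centre and the x axis of stand_top, either way round below 0.06 rad and angle between tray_centre's own z axis and vertical below 0.03 rad and linear speed of tray below 0.02 m/s and contact force between the fingers and tray below 0.2 N), for 0.2 s.
At the end, for the whole second after the job is handed in: The tray rests on the four shoulders, each hole over its post (middle within 5 mm, height within 3 mm, either way round, level within 0.03 rad). The orange cup is in its ring, upright within 0.1 rad, within 4 mm of centre and 7 mm of the touching height. Both are at rest (horizontal distance between tray_centre and stand_top below 0.005 m and z of tray_centre in the frame of stand_top between 0.024 and 0.0305 m and angle between the x axis of tray_centre and the x axis of stand_top, either way round below 0.06 rad and angle between tray_centre's own z axis and vertical below 0.03 rad and linear speed of each of tray, cup below 0.02 m/s and horizontal distance between cup_centre and tray_ring below 0.004 m and z of cup_centre in the frame of tray_ring between 0.001 and 0.0145 m and angle between cup_centre's own z axis and vertical below 0.1 rad).
It fails at once if the tray is tipped more than 20 degrees or the orange cup more than 45 (angle between tray_centre's own z axis and vertical above 0.35 rad or angle between cup_centre's own z axis and vertical above 0.8 rad).
It fails at once if the tray is forced (over 60 N) or let fall (over 0.4 m/s, a drop of about 8 mm) onto the stand (contact force between tray and stand above 60 N or (horizontal distance between tray_centre and stand_top below 0.03 m and z of tray_centre in the frame of stand_top below 0.062 m and linear speed of tray above 0.4 m/s)).
It fails at once if the orange cup is pressed tight (over 50 N) or let fall (over 0.4 m/s, a drop of about 8 mm) into the ring (contact force between cup and tray above 50 N or (horizontal distance between cup_centre and tray_ring below 0.03 m and z of cup_centre in the frame of tray_ring below 0.035 m and linear speed of cup above 0.4 m/s)).
It fails at once if another thing on the bench is moved more than 30 mm (distance of any of green_cup_centre, phone, screwdriver, tweezers, flux_jar, solder_spool from where it was at the start of the episode above 0.03 m).
It also fails if it takes over 72 s, if anything falls off the work surface, if the arm or the gripper's body presses on something with over 40 N, if the wrist force passes 120 N, or if a joint passes its speed limit or range.

## Working session

There is one attempt and no reset: what is moved stays moved. The work goes in short steps, Python scripts to look and compute and a tool call to move; the robot and the scene stay as the last step left them, time stands still between calls to the robot, and variables do not carry over. Pictures are saved under pics/ and viewed, at most 10 in all, crops included, and the job is handed in when it is done.

Besides the shell and the picture viewer there is one more tool, called after "Call:" as name(argument=value, ...) on one line, values as JSON. play_rows: Moves the arm, as the interface text tells. Its arguments: {"type":"object","properties":{"targets":{"type":"array"},"grip":{"type":"number"},"grip_force":{"type":"number"}},"required":["targets"]}

```bash
mkdir -p pics; cat > h.py <<'E'
import numpy as np, cv2
from plant import read_state, eyes, workorder
def cam(n): return eyes.read_camera(n)
def ray(c,u,v):
    H=c["image"].shape[0]; f=H/2/np.tan(np.radians(c["vfov"])/2)
    M=np.array(c["cam_to_world"]); d=np.array([(u-c["cx"])/f,-(v-c["cy"])/f,-1.])
    return M[:3,3],M[:3,:3]@d
def onz(c,u,v,z):
    o,d=ray(c,u,v); return (o+d*(z-o[2])/d[2])
def proj(c,p):
    H=c["image"].shape[0]; f=H/2/np.tan(np.radians(c["vfov"])/2)
    M=np.array(c["cam_to_world"]); q=M[:3,:3].T@(np.array(p)-M[:3,3])
    return c["cx"]+f*q[0]/-q[2], c["cy"]-f*q[1]/-q[2]
def save(c,n): cv2.imwrite("pics/"+n,cv2.cvtColor(c["image"],cv2.COLOR_RGB2BGR))
E
python3 - <<'E'
from h import *
for n in ("scene","top"):
    c=cam(n); save(c,n+"0.png"); print(n,{k:c[k] for k in c if k!="image"})
print(read_state())
E
```

```text
scene {'vfov': 49.8349217778935, 'cx': 251.49134533578572, 'cy': 197.2661303697087, 'cam_to_world': array([[ 0.01445896, -0.76319913,  0.64600157,  1.41053892],
       [ 0.99983661,  0.00402618, -0.01762197, -0.03349049],
       [ 0.01084815,  0.64615082,  0.76313265,  1.06563595],
       [ 0.        ,  0.        ,  0.        ,  1.        ]])}
top {'vfov': 48.21867809504266, 'cx': 257.1391176896307, 'cy': 192.4881371388884, 'cam_to_world': array([[-2.14551484e-02,  9.96365273e-01, -8.24373700e-02,
         4.26733001e-01],
       [-9.99745212e-01, -2.19599968e-02, -5.22210146e-03,
         1.20690874e-03],
       [-7.01344492e-03,  8.23043250e-02,  9.96582565e-01,
         1.56568105e+00],
       [ 0.00000000e+00,  0.00000000e+00,  0.00000000e+00,
         1.00000000e+00]])}
{'t': 0.1, 'q': array([-1.36342630e+00,  1.31097099e-01,  1.48916092e+00, -7.92250436e-06,
        1.52300138e+00, -8.54120587e-02]), 'dq': array([ 0.00067345, -0.00166211, -0.00154018, -0.00256491,  0.00057644,
       -0.00072536]), 'joint_torque': array([ 2.27079639e-03, -5.61341071e+01, -4.93095446e+01,  7.71235256e-02,
        2.92009965e-02, -6.45594741e-05]), 'tool_pos': array([ 0.1730628 , -0.57389906,  0.17999075]), 'orientation': array([-3.10634456e+00, -4.58018137e-01,  1.71867188e-04]), 'force': array([ 1.12127577,  0.24752769, -0.51820384]), 'wrist_torque': array([-0.00714319,  0.01797206, -0.02041869]), 'gripper_force': 0.0, 'opening': 0.09294683441889805}
```

View pics/scene0.png

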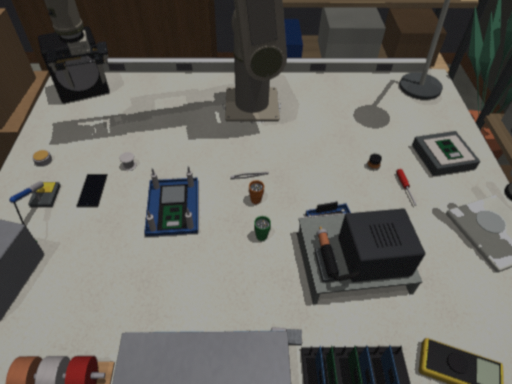

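View pics/top0.png

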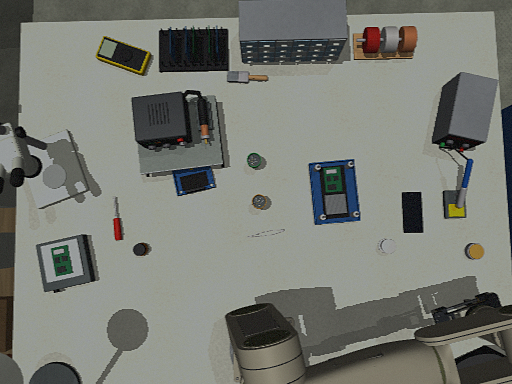

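Scene: riser with hot-air station at right, the tray sticking out behind it (328,208), stand at (173,205), orange cup (257,190) and green cup (262,228). Top: tray end (195,182), stand (334,192), orange cup (261,202). Next, a zoom.

```bash
python3 - <<'E'
import cv2,numpy as np
a=cv2.imread("pics/top0.png")
A=cv2.resize(a[80:215,125:275],(600,540),interpolation=cv2.INTER_CUBIC)
cv2.imwrite("pics/z1.png",A)
B=cv2.resize(a[150:235,240:370],(780,510),interpolation=cv2.INTER_CUBIC)
cv2.imwrite("pics/z2.png",B)
E
```

```text
(no output)
```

View pics/z1.png

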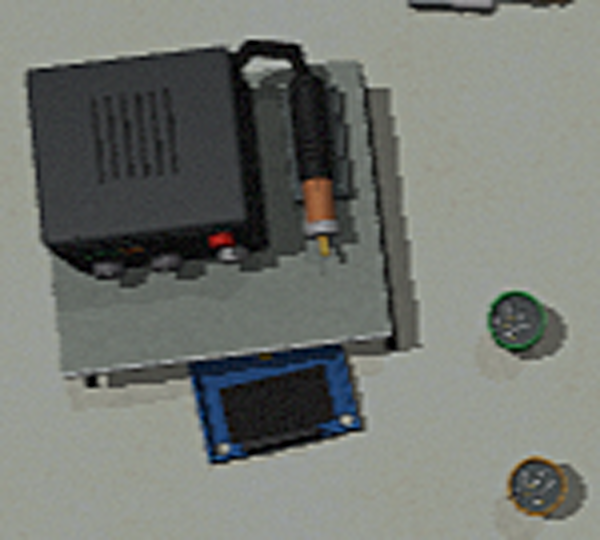

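View pics/z2.png

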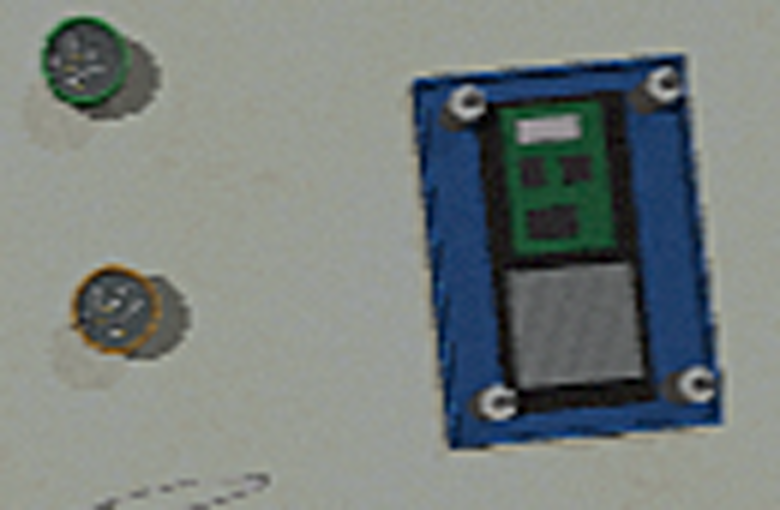

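z1: tray front corners (213,463),(365,430), deck holes (223,450),(347,421), riser front edge from (62,373) to (392,335), orange cup rim (539,487). z2: posts at (467,102),(662,85),(497,403),(696,384), cup rim (116,309).

```bash
python3 - <<'E'
from h import *
np.set_printoptions(precision=4,suppress=True)
c=cam("top"); s=cam("scene")
Z1=lambda u,v,z:onz(c,125+(u+.5)/4-.5,80+(v+.5)/4-.5,z)
Z2=lambda u,v,z:onz(c,240+(u+.5)/6-.5,150+(v+.5)/6-.5,z)
a,b=Z1(223,450,.005),Z1(347,421,.005); print("holes",a,b,np.linalg.norm(a-b))
for p in((213,463),(365,430)): print("corner",Z1(*p,.0),Z1(*p,.023))
e,f=Z1(62,373,.08),Z1(392,335,.08); print("riser",e,f,np.linalg.norm(e-f),(e+f)/2)
P=np.array([Z2(*p,.075) for p in((467,102),(662,85),(497,403),(696,384))]); print(P,P.mean(0))
print("len",np.linalg.norm(P[0]-P[2]),np.linalg.norm(P[1]-P[3]),np.linalg.norm(P[0]-P[1]))
print("yaw",np.degrees(np.arctan2(*(P[0]-P[2]+P[1]-P[3])[[1,0]])))
print("cup",Z2(116,309,.075),"green",Z2(84,61,.075))
n=(b-a)/np.linalg.norm(b-a); x=np.array([-n[1],n[0],0]); print("tray xaxis",x,np.degrees(np.arctan2(x[1],x[0])), "tray ctr",(a+b)/2+.088*x)
E
```

```text
holes [0.5633 0.2899 0.005 ] [0.5875 0.1762 0.005 ] 0.11623150121095618
corner [0.552 0.3   0.   ] [0.5502 0.2957 0.023 ]
corner [0.5793 0.1603 0.    ] [0.5771 0.158  0.023 ]
riser [0.6274 0.4163 0.08  ] [0.6544 0.1274 0.08  ] 0.29016123422407114 [0.6409 0.2719 0.08  ]
[[ 0.6364 -0.2039  0.075 ]
 [ 0.6438 -0.3178  0.075 ]
 [ 0.4607 -0.2154  0.075 ]
 [ 0.4692 -0.3306  0.075 ]] [ 0.5525 -0.2669  0.075 ]
len 0.17605095825874348 0.1751101690826731 0.11419912979489466
yaw 3.967467595222605
cup [0.5199 0.0035 0.075 ] green [0.6656 0.019  0.075 ]
tray xaxis [0.9782 0.2075 0.    ] 11.97395648996523 tray ctr [0.6615 0.2513 0.005 ]
```

```bash
cat >> h.py <<'E'
from scipy.spatial.transform import Rotation as Ro
def plan(p,yaw=None):
    """shift in tool axes (cm) and roll (deg) from measured pose to TCP p, tool-x yaw deg"""
    s=read_state(); R=Ro.from_rotvec(s["orientation"]).as_matrix()
    y0=np.degrees(np.arctan2(R[1,0],R[0,0])); d=R.T@(np.array(p)-s["tool_pos"])*100
    r=0 if yaw is None else -((yaw-y0+180)%360-180)
    print("shift",np.round(d,2),"roll",round(r,2),"yaw0",round(y0,2),"t",round(s["t"],2),"pos",np.round(s["tool_pos"],4),"z-axis",np.round(R[:,2],4))
E
python3 - <<'E'
from h import *
c=cam("top"); y=np.radians(11.7); X=np.array([np.cos(y),np.sin(y),0]);Y=np.array([-X[1],X[0],0])
C=np.array([.6615,.2513,0])
for z in (.042,.005):
  print("z",z)
  for x in np.arange(-.115,-.02,.004):
    q=C+x*X+[0,0,z]; u,v=proj(c,q); print(round(x,3),round(u,1),round(v,1),cv2.getRectSubPix(c["image"],(1,1),(u,v))[0,0],end="; ")
plan(C-.085*X+[0,0,.18],101.7)
E
```

```text
z 0.042
-0.115 195.8 194.9 [151 155 156]; -0.111 195.6 193.8 [155 159 155]; -0.107 195.3 192.7 [145 146 134]; -0.103 195.1 191.7 [46 47 46]; -0.099 194.9 190.6 [10 11 14]; -0.095 194.6 189.5 [36 38 38]; -0.091 194.4 188.4 [33 36 34]; -0.087 194.2 187.3 [26 29 27]; -0.083 193.9 186.2 [21 23 23]; -0.079 193.7 185.1 [26 24 23]; -0.075 193.4 184.0 [31 29 27]; -0.071 193.2 183.0 [21 22 24]; -0.067 193.0 181.9 [28 25 29]; -0.063 192.7 180.8 [32 29 30]; -0.059 192.5 179.7 [27 27 28]; -0.055 192.3 178.6 [29 29 27]; -0.051 192.0 177.5 [27 29 25]; -0.047 191.8 176.5 [26 26 25]; -0.043 191.6 175.4 [24 24 20]; -0.039 191.3 174.3 [21 25 35]; -0.035 191.1 173.2 [ 30  59 100]; -0.031 190.8 172.1 [ 36  69 114]; -0.027 190.6 171.1 [18 30 51]; -0.023 190.4 170.0 [17 32 56]; z 0.005
-0.115 197.3 195.7 [152 157 153]; -0.111 197.1 194.6 [151 155 154]; -0.107 196.9 193.6 [152 156 150]; -0.103 196.6 192.5 [154 154 141]; -0.099 196.4 191.4 [71 72 69]; -0.095 196.2 190.4 [ 8 10  7]; -0.091 195.9 189.3 [38 39 35]; -0.087 195.7 188.3 [38 40 39]; -0.083 195.5 187.2 [25 25 24]; -0.079 195.2 186.1 [29 28 31]; -0.075 195.0 185.1 [28 25 23]; -0.071 194.8 184.0 [30 32 30]; -0.067 194.5 183.0 [28 29 27]; -0.063 194.3 181.9 [27 30 26]; -0.059 194.1 180.8 [26 28 28]; -0.055 193.9 179.8 [30 28 26]; -0.051 193.6 178.7 [28 27 29]; -0.047 193.4 177.7 [27 28 28]; -0.043 193.2 176.6 [28 27 27]; -0.039 192.9 175.6 [31 27 27]; -0.035 192.7 174.5 [26 22 19]; -0.031 192.5 173.4 [26 44 71]; -0.027 192.2 172.4 [ 31  67 114]; -0.023 192.0 171.3 [25 42 70]; shift [ 62.12 -65.69   0.1 ] roll -84.93 yaw0 16.77 t 0.25 pos [ 0.1731 -0.5742  0.1804] z-axis [-2.e-04  9.e-04 -1.e+00]
```

Call:
play_rows(targets=[1.3,-1.4,0,0,3.9,-4.1,0,0,6.6,-6.9,0,0,9.3,-9.8,0,0,12,-12.7,0,0,14.7,-15.5,0,0,17.4,-18.4,0,0,20.1,-21.2,0,0], grip=6, grip_force=25)

```text
t: 0.92
tool_pos: [0.3048, -0.3117, 0.1809]
orientation: [3.108, 0.458, 0.0]
force: [1.0, 0.6, -0.7]
opening: 0.0603
gripper_force: 0.0
```

Call:
play_rows(targets=[2.7,-2.9,0,0,5.4,-5.7,0,0,8.1,-8.6,0,0,10.8,-11.4,0,0,13.5,-14.3,0,0,16.2,-17.1,0,0,18.9,-20,0,0,21.6,-22.8,0,0])

```text
t: 1.58
tool_pos: [0.4459, -0.0308, 0.1812]
orientation: [3.108, 0.458, 0.001]
force: [1.9, -0.7, 0.7]
opening: 0.0602
gripper_force: 0.0
```

Call:
play_rows(targets=[2.7,-2.9,0,-7,5.4,-5.7,0,-14,8.1,-8.6,0,-21,10.8,-11.4,0,-28,13.5,-14.3,0,-35,16.2,-17.1,0,-42,18,-19,0,-49,19,-20,0,-55])

```text
t: 2.25
tool_pos: [0.5701, 0.2168, 0.1803]
orientation: [-2.536, -1.852, -0.0]
force: [0.5, -0.6, -0.3]
opening: 0.0602
gripper_force: 0.0
```

```bash
python3 -c "
from h import *
plan([.5714,.2326,.12],101.7); print(read_state()['opening'])"
```

```text
shift [ 1.54 -0.35  6.03] roll -29.42 yaw0 72.28 t 2.25 pos [0.5701 0.2168 0.1803] z-axis [-5.e-04  6.e-04 -1.e+00]
0.06015075686710855
```

Call:
play_rows(targets=[0.5,-0.1,0,-7,1,-0.2,0,-14,1.5,-0.3,0,-21,1.5,-0.35,1,-28,1.5,-0.35,2.5,-29.4,1.5,-0.35,4,-29.4,1.5,-0.35,5.5,-29.4,1.5,-0.35,6,-29.4])

```text
t: 2.92
tool_pos: [0.5694, 0.2284, 0.118]
orientation: [-1.993, -2.426, 0.005]
force: [-0.3, 0.1, -0.7]
opening: 0.0602
gripper_force: 0.0
```

```bash
python3 -c "
from h import *
plan([.5714,.2326,.017],101.7)
c=cam('top'); save(c,'t1.png'); s=cam('scene')
A=cv2.resize(c['image'][130:230,140:270],(780,600),interpolation=cv2.INTER_CUBIC)
cv2.imwrite('pics/z3.png',A[:,:,::-1])"
```

```text
shift [ 0.38  0.32 10.1 ] roll -0.52 yaw0 101.18 t 2.92 pos [0.5694 0.2284 0.118 ] z-axis [-0.0038 -0.0012 -1.    ]
```

Call:
play_rows(targets=[0.2,0.2,2,-0.5,0.4,0.3,4,-0.5,0.4,0.3,6,-0.5,0.4,0.3,7.5,-0.5,0.4,0.3,9,-0.5,0.4,0.3,9.8,-0.5,0.4,0.3,10,-0.5,0.4,0.3,10,-0.5])

```text
t: 3.68
tool_pos: [0.5733, 0.2334, 0.0213]
orientation: [-1.984, -2.436, -0.0]
force: [0.3, -0.7, 0.3]
opening: 0.0599
gripper_force: 0.0
```

```bash
python3 -c "
from h import *
plan([.5714,.2326,.017],101.7)
s=cam('scene');
A=cv2.resize(s['image'][130:260,270:430],(640,520),interpolation=cv2.INTER_CUBIC)
cv2.imwrite('pics/z4.png',A[:,:,::-1])"
```

```text
shift [-0.04 -0.2   0.43] roll -0.02 yaw0 101.68 t 3.68 pos [0.5733 0.2334 0.0213] z-axis [-0.  0. -1.]
```

View pics/z4.png

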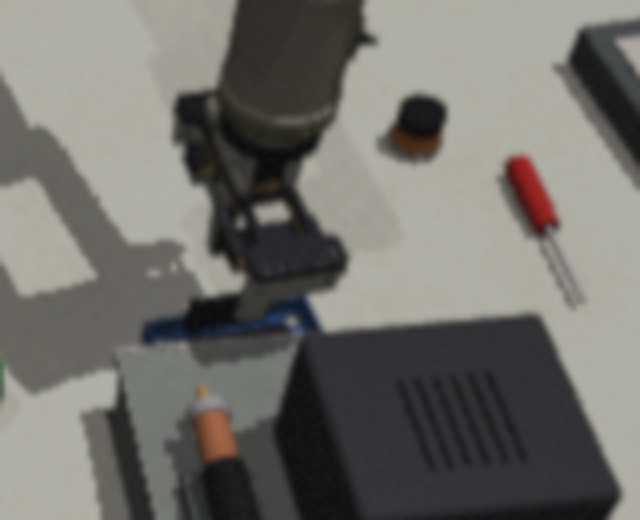

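The picture shows the inner finger inside the tray at about (265,300), with the left part of the tab at (215,312). I'll close and check the opening.

Call:
play_rows(targets=[0,0,0.3,0,0,0,0.3,0,0,0,0.3,0,0,0,0.3,0,0,0,0.3,0,0,0,0.3,0,0,0,0.3,0,0,0,0.3,0], grip=0, grip_force=15)

```text
t: 4.4
tool_pos: [0.5732, 0.2333, 0.018]
orientation: [1.984, 2.436, 0.0]
force: [0.1, 0.5, 0.1]
opening: 0.0111
gripper_force: 0.0
```

```bash
python3 -c "
from h import *
s=cam('scene'); print(read_state()['opening'],read_state()['force'])
C=np.array([.6615,.2513,0]);y=np.radians(11.7); X=np.array([np.cos(y),np.sin(y),0]);Y=np.array([-X[1],X[0],0])
for a in(-.035,.035):
  u,v=proj(s,C-.092*X+a*Y+[0,0,.042]); print((u-270)*4,(v-130)*4)
plan([.5714,.2326,.017],101.7)"
```

```text
0.006876967265837125 [0.63745999 0.19954393 0.354464  ]
186.78808355214278 300.91642472612637
269.4918646982651 286.8914881089629
shift [-0.04 -0.19  0.1 ] roll -0.02 yaw0 101.68 t 4.45 pos [0.5732 0.2333 0.018 ] z-axis [-0. -0. -1.]
```

```bash
python3 -c "
from h import *
s=cam('scene'); S=read_state(); print(S['opening'],S['gripper_force'])
p=S['tool_pos']
im=s['image'].copy()
P=lambda q:tuple(int(round(t)) for t in ((proj(s,q)[0]-270)*6,(proj(s,q)[1]-150)*6))
A=cv2.resize(im[150:240,270:390],(720,540),interpolation=cv2.INTER_CUBIC)[:,:,::-1].copy()
for q,col in((p,(0,0,255)),(p+[0,0,.084],(0,255,255))): cv2.circle(A,P(q),4,col,-1)
cv2.imwrite('pics/z5.png',A)"
```

```text
0.0037890934960827095 0.0
```

View pics/z5.png

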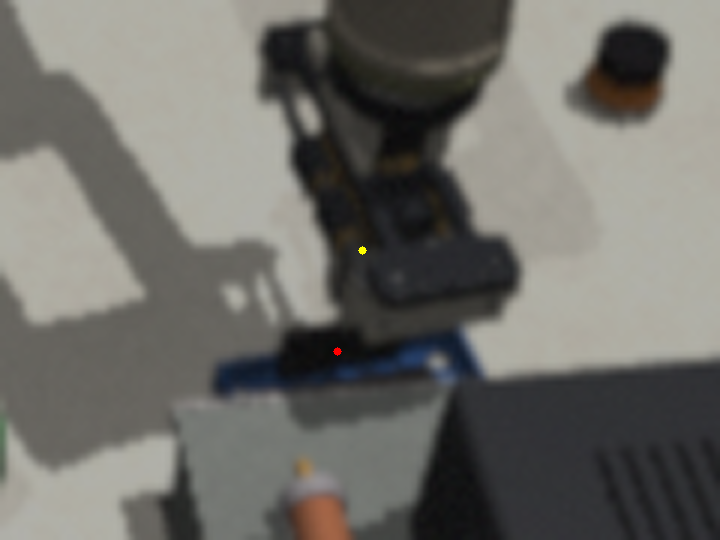

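The body's near end is at (445,265) and hides the fingers. The tab is at (285–395, 330–375) and the TCP dot at (337,351) lands on it. The opening is below 10 mm, though, so I'll let the fingers settle and check the top view.

Call:
play_rows(targets=[0,0,0,0,0,0,0,0,0,0,0,0])

```text
t: 4.75
tool_pos: [0.5732, 0.2334, 0.0179]
orientation: [1.984, 2.436, -0.0]
force: [0.8, 0.9, -0.1]
opening: 0.0007
gripper_force: 0.0
```

```bash
python3 -c "
from h import *
c=cam('top'); S=read_state(); print(S['opening'],S['gripper_force'],S['force'],S['tool_pos'])
p=S['tool_pos']
P=lambda q:tuple(int(round(t)) for t in ((proj(c,q)[0]-150)*6,(proj(c,q)[1]-130)*6))
A=cv2.resize(c['image'][130:220,150:270],(720,540),interpolation=cv2.INTER_CUBIC)[:,:,::-1].copy()
for q,col in((p,(0,0,255)),(p+[0,0,.084],(0,255,255))): cv2.circle(A,P(q),4,col,-1)
cv2.imwrite('pics/z6.png',A)"
```

```text
0.0006780032617224894 0.0 [0.23186345 0.22398068 0.07307036] [0.57315468 0.23334294 0.01792269]
```

View pics/z6.png

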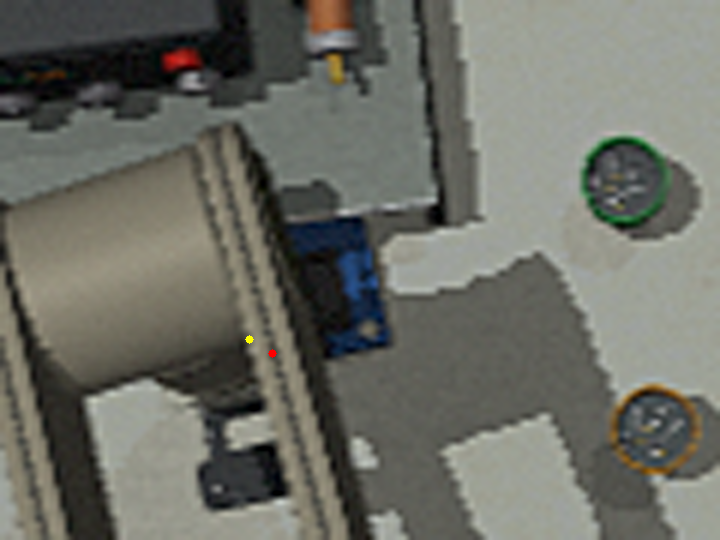

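The tray has not moved (right corner (390,347)), and the gripper's far end shows at (240,475), so the fingers closed on nothing. I'll check the calibration against the robot base and the initial gripper pose.

```bash
python3 -c "
from h import *
s=cam('scene');c=cam('top'); np.set_printoptions(precision=4,suppress=True)
print('origin',proj(s,[0,0,0]))
for z in(.18,.26,.3): print('start tcp',z,proj(s,[.173,-.574,z]),proj(c,[.173,-.574,z]))
print([k for k in c], [k for k in s], s['cam_to_world'][:3,3])
a=cv2.imread('pics/scene0.png'); t=cv2.imread('pics/top0.png')
A=cv2.resize(a[0:125,20:300],(784,350),interpolation=cv2.INTER_CUBIC)
for z in(.18,.26): u,v=proj(s,[.173,-.574,z]); cv2.circle(A,(int((u-20)*2.8),int(v*2.8)),3,(0,0,255),-1)
u,v=proj(s,[0,0,0]); cv2.circle(A,(int((u-20)*2.8),int(v*2.8)),3,(0,255,0),-1)
B=cv2.resize(t[264:384,400:512],(233,250))
for z in(.18,.26): u,v=proj(c,[.173,-.574,z]); print(u,v); cv2.circle(B,(int((u-400)*2.08),int((v-264)*2.08)),3,(0,0,255),-1)
n=np.zeros((600,784,3),np.uint8); n[:350]=A; n[350:,:233]=B
s2=s['image'][:,:,::-1]; D=cv2.resize(s2[140:230,270:390],(333,250),interpolation=cv2.INTER_CUBIC); n[350:,240:573]=D
cv2.imwrite('pics/z7.png',n)"
```

```text
origin (np.float64(251.85789723314056), np.float64(104.28220646050804))
start tcp 0.18 (np.float64(91.35766071888139), np.float64(92.92304867908163)) (np.float64(443.7425194500767), np.float64(304.47963605374656))
start tcp 0.26 (np.float64(84.6534911193769), np.float64(73.17947602260325)) (np.float64(455.20150100814556), np.float64(309.25831331296797))
start tcp 0.3 (np.float64(81.07802673619517), np.float64(62.64984371210568)) (np.float64(461.48470926402626), np.float64(311.87856575470335))
['image', 'vfov', 'cx', 'cy', 'cam_to_world'] ['image', 'vfov', 'cx', 'cy', 'cam_to_world'] [ 1.4105 -0.0335  1.0656]
443.7425194500767 304.47963605374656
455.20150100814556 309.25831331296797
```

View pics/z7.png

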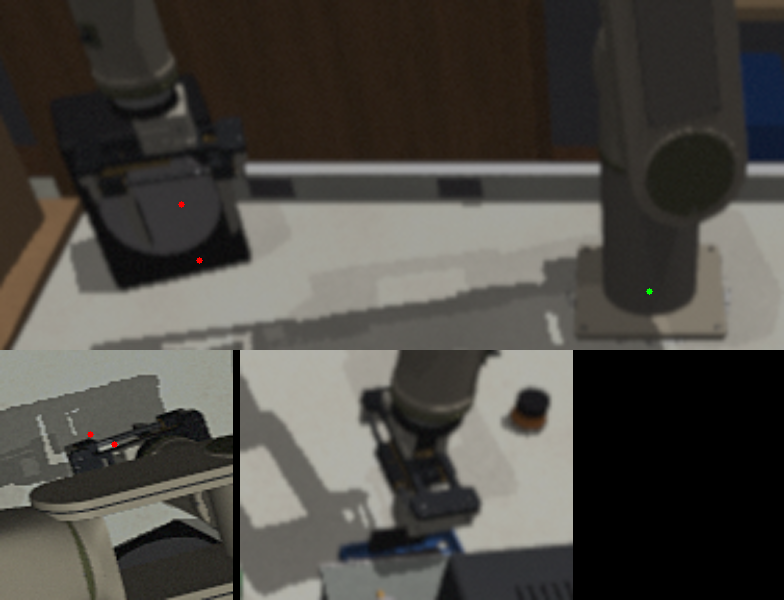

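Finger tips look about 25 mm higher than the reported TCP at the start pose, so I'll test this by touching the free bench in front of the tray.

Call:
play_rows(targets=[0,0,-1.5,0,0,0,-3,0,0,0,-4,0,0,-2,-4,0,0,-4,-4,0,0,-6,-4,0,0,-7,-4,0,0,-7,-4,0])

```text
t: 5.57
tool_pos: [0.5029, 0.219, 0.0578]
orientation: [-1.983, -2.436, 0.001]
force: [-1.4, -0.8, 0.4]
opening: 0.0006
gripper_force: 0.0
```

Call:
play_rows(targets=[0,0,1.5,0,0,0,3,0,0,0,4,0,0,0,4.4,0,0,0,4.7,0,0,0,4.9,0,0,0,5,0,0,0,5,0])

```text
t: 6.23
tool_pos: [0.5051, 0.2193, 0.0083]
orientation: [1.984, 2.436, 0.001]
force: [0.2, -0.5, -0.6]
opening: 0.0004
gripper_force: 0.0
```

```bash
python3 -c "
from h import *
s=cam('scene'); p=read_state()['tool_pos']; print(p,read_state()['force'])
A=cv2.resize(s['image'][130:220,280:400],(720,540),interpolation=cv2.INTER_CUBIC)[:,:,::-1].copy()
u,v=proj(s,p); cv2.circle(A,(int((u-280)*6),int((v-130)*6)),4,(0,0,255),-1)
cv2.imwrite('pics/z8.png',A)"
```

```text
[0.50509973 0.21933756 0.00845269] [-0.74698001 -0.57877805 -0.00941865]
```

View pics/z8.png

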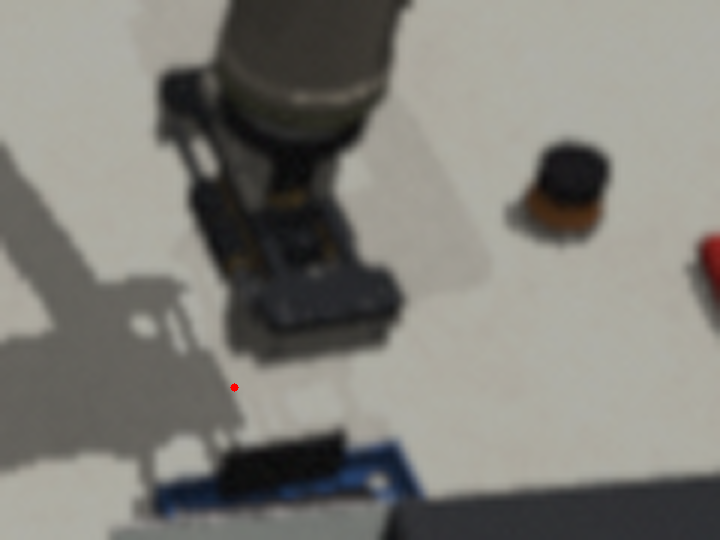

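The tab is clear at (220–345, 430–495). No finger shows at the reported TCP dot (234,387), and the gripper bottom is near (315,345), so the fingers look higher than reported. I'll keep probing down.

Call:
play_rows(targets=[0,0,0.2,0,0,0,0.4,0,0,0,0.6,0,0,0,0.8,0,0,0,0.8,0])

```text
t: 6.7
tool_pos: [0.5042, 0.219, -0.0007]
orientation: [-1.984, -2.435, 0.001]
force: [0.3, -0.4, -0.1]
opening: 0.0004
gripper_force: 0.0
```

Call:
play_rows(targets=[0,0,0.2,0,0,0,0.3,0,0,0,0.3,0])

```text
t: 6.95
tool_pos: [0.5044, 0.2191, -0.0034]
orientation: [-1.984, -2.436, 0.001]
force: [-1.0, -0.9, 0.3]
opening: 0.0002
gripper_force: 0.0
```

Call:
play_rows(targets=[0,0,0.3,0,0,0,0.6,0,0,0,0.6,0])

```text
t: 7.2
tool_pos: [0.5041, 0.219, -0.0099]
orientation: [-1.984, -2.435, 0.001]
force: [-1.2, 0.1, -0.2]
opening: 0.0002
gripper_force: 0.0
```

Call:
play_rows(targets=[0,0,0.3,0,0,0,0.6,0,0,0,0.6,0])

```text
t: 7.45
tool_pos: [0.5041, 0.219, -0.0159]
orientation: [-1.984, -2.435, 0.001]
force: [-0.2, -0.5, 0.2]
opening: 0.0005
gripper_force: 0.0
```

Call:
play_rows(targets=[0,0,0.2,0,0,0,0.4,0,0,0,0.4,0])

```text
t: 7.7
tool_pos: [0.5043, 0.2191, -0.0195]
orientation: [-1.984, -2.436, 0.001]
force: [0.3, 0.6, 0.8]
opening: 0.0007
gripper_force: 0.0
```

Call:
play_rows(targets=[0,0,0.2,0,0,0,0.3,0,0,0,0.3,0])

```text
t: 7.95
tool_pos: [0.5044, 0.2191, -0.0223]
orientation: [-1.984, -2.436, 0.001]
force: [0.4, 0.3, 0.4]
opening: 0.0004
gripper_force: 0.0
```

Call:
play_rows(targets=[0,0,0.2,0,0,0,0.3,0,0,0,0.3,0])

```text
t: 8.2
tool_pos: [0.5044, 0.2191, -0.0254]
orientation: [-1.984, -2.436, 0.001]
force: [-0.5, -0.5, 0.1]
opening: 0.0005
gripper_force: 0.0
```

Call:
play_rows(targets=[0,0,0.2,0,0,0,0.3,0,0,0,0.3,0])

```text
t: 8.45
tool_pos: [0.5044, 0.2191, -0.0284]
orientation: [-1.984, -2.436, 0.001]
force: [0.1, 0.7, 0.2]
opening: 0.0004
gripper_force: 0.0
```

Call:
play_rows(targets=[0,0,0.2,0,0,0,0.4,0,0,0,0.4,0])

```text
t: 8.7
tool_pos: [0.5043, 0.2191, -0.0326]
orientation: [-1.984, -2.436, 0.001]
force: [0.2, 0.8, -0.3]
opening: 0.0005
gripper_force: 0.0
```

Call:
play_rows(targets=[0,0,0.2,0,0,0,0.4,0,0,0,0.4,0])

```text
t: 8.95
tool_pos: [0.5043, 0.2191, -0.0366]
orientation: [-1.984, -2.436, 0.001]
force: [0.2, 0.2, 0.7]
opening: 0.0006
gripper_force: 0.0
```

Call:
play_rows(targets=[0,0,0.2,0,0,0,0.4,0,0,0,0.4,0])

```text
t: 9.2
tool_pos: [0.5048, 0.2192, -0.0375]
orientation: [-1.984, -2.436, 0.001]
force: [-13.6, -5.9, 27.4]
opening: 0.0004
gripper_force: 13.8
```

Bench contact comes at reported z ≈ −0.037, so the real fingertips are about 37 mm higher than reported. I'll lift, turn so the fingers are visible, and find the lateral offset by differencing open and closed pictures.

Call:
play_rows(targets=[0,0,-2,0,0,0,-4,7,0,0,-5,14,0,0,-5,21,0,0,-5,28,0,0,-5,35,0,0,-5,42,0,0,-5,49])

```text
t: 9.87
tool_pos: [0.5047, 0.2192, 0.01]
orientation: [2.82, 1.385, 0.0]
force: [0.2, -0.4, -0.2]
opening: 0.0003
gripper_force: 0.0
```

Call:
play_rows(targets=[-1,0,0,7,-3,0,0,14,-5,0,0,21,-6,0,0,28,-6,0,0,35,-6,0,0,41,-6,0,0,41,-6,0,0,41])

```text
t: 10.53
tool_pos: [0.4683, 0.1715, 0.01]
orientation: [-3.125, -0.325, -0.0]
force: [-0.1, 0.7, -0.9]
opening: 0.0006
gripper_force: 0.0
```

```bash
python3 -c "
from h import *
c=cam('top'); s=cam('scene'); np.savez('closed.npz',t=c['image'],s=s['image']); S=read_state(); print(S['tool_pos'],S['force'],S['q']); plan(S['tool_pos'])"
```

```text
[0.46833652 0.17154398 0.00998178] [-0.91510166 -0.61508868  0.27310652] [ 2.48285600e-01  1.29523037e-02  1.93694240e+00 -1.70504911e-05
  1.19160310e+00  1.61174671e+00]
shift [0. 0. 0.] roll 0 yaw0 11.88 t 10.63 pos [0.4683 0.1715 0.01  ] z-axis [ 1.e-04  0.e+00 -1.e+00]
```

Call:
play_rows(targets=[0,0,0,0,0,0,0,0,0,0,0,0,0,0,0,0,0,0,0,0,0,0,0,0,0,0,0,0,0,0,0,0], grip=4)

```text
t: 11.3
tool_pos: [0.4682, 0.1715, 0.0099]
orientation: [3.125, 0.32, -0.0]
force: [-0.2, 0.3, -0.4]
opening: 0.0398
gripper_force: 0.0
```

```bash
python3 -c "
from h import *
c=cam('top'); s=cam('scene'); z=np.load('closed.npz'); S=read_state(); p=S['tool_pos']; print(p,S['opening'])
np.savez('open4.npz',t=c['image'],s=s['image'])
W=[]
for im,o,k in((z['s'],s,0),(s['image'],s,0)):
  u,v=proj(s,p+[0,0,.037]); u0,v0=int(u)-35,int(v)-45
  A=cv2.resize(im[v0:v0+70,u0:u0+70],(400,400),interpolation=cv2.INTER_CUBIC)[:,:,::-1].copy()
  cv2.circle(A,(int((u-u0+.5)*400/70),int((v-v0+.5)*400/70)),3,(0,0,255),-1); W.append(A); print(u0,v0,u,v)
cv2.imwrite('pics/z9.png',np.hstack(W))
d=cv2.absdiff(z['s'],s['image']).max(2); ys,xs=np.where(d>35); print(len(xs),xs.min(),xs.max(),ys.min(),ys.max())
d=cv2.absdiff(z['t'],c['image']).max(2); ys,xs=np.where(d>35); print(len(xs)); print(proj(c,p+[0,0,.037]), xs,ys)
"
```

```text
[0.46823268 0.17144399 0.00994431] 0.04008936934880309
270 133 305.0890831139904 178.8979643836997
270 133 305.0890831139904 178.8979643836997
498 291 326 154 196
15
(np.float64(211.79164519311348), np.float64(217.18906747118046)) [228 220 221 247 220 167 224 225 223 213 214 215 213 214 215] [201 203 203 203 204 207 208 208 213 229 229 229 230 230 230]
```

View pics/z9.png

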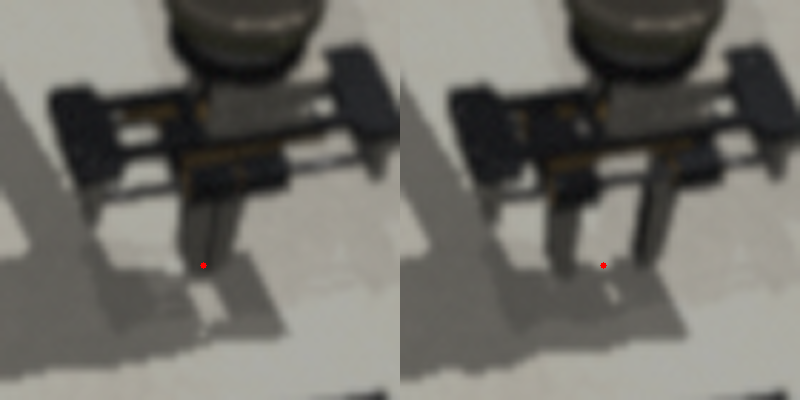

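The finger tips, at (205,270) closed and midway between (565,275) and (645,263) open, coincide with the TCP point raised 37 mm. So true z = reported z + 0.037 and xy is good. I'll go back to the tab.

Call:
play_rows(targets=[0,0,-2,-7,2,-0.7,-4,-14,4,-1.4,-5,-21,6,-2.1,-5,-28,8,-2.8,-5,-35,9.5,-3.4,-5,-42,10.5,-3.7,-5,-49,11.1,-3.9,-5,-53], grip=6)

```text
t: 12.07
tool_pos: [0.57, 0.2328, 0.0598]
orientation: [2.648, 1.69, 0.0]
force: [0.5, 0.1, 0.5]
opening: 0.0603
gripper_force: 0.0
```

Call:
play_rows(targets=[0,0,0,-7,0,0,0,-14,0,0,0,-21,0,0,0,-28,0,0,0,-35,0,0,0,-36.8,0,0,0,-36.8])

```text
t: 12.65
tool_pos: [0.569, 0.2321, 0.0598]
orientation: [-1.986, -2.434, 0.0]
force: [-0.3, 0.3, 0.1]
opening: 0.06
gripper_force: 0.0
```

```bash
python3 -c "
from h import *
plan([.5685,.232,-.02],101.7)"
```

```text
shift [ 0.   -0.05  7.98] roll -0.13 yaw0 101.57 t 12.65 pos [0.569  0.2321 0.0598] z-axis [-3.e-04 -0.e+00 -1.e+00]
```

Call:
play_rows(targets=[0,0,2,0,0,0,4,0,0,0,5.5,0,0,0,6.5,0,0,0,7.2,0,0,0,7.7,0,0,0,8,0,0,0,8,0])

```text
t: 13.32
tool_pos: [0.5691, 0.2321, -0.0201]
orientation: [-1.989, -2.432, -0.0]
force: [0.2, 0.0, 0.3]
opening: 0.0602
gripper_force: 0.0
```

Call:
play_rows(targets=[0,0,0,0,0,0,0,0,0,0,0,0,0,0,0,0,0,0,0,0,0,0,0,0,0,0,0,0,0,0,0,0], grip=0, grip_force=12)

```text
t: 13.98
tool_pos: [0.5695, 0.2322, -0.0199]
orientation: [1.988, 2.432, 0.001]
force: [1.9, 0.3, -1.5]
opening: 0.0116
gripper_force: 1.0
```

Call:
play_rows(targets=[0,0,0,0,0,0,0,0,0,0,0,0])

```text
t: 14.23
tool_pos: [0.5694, 0.2322, -0.02]
orientation: [1.988, 2.432, 0.001]
force: [3.4, 1.3, -0.9]
opening: 0.01
gripper_force: 12.0
```

Call:
play_rows(targets=[0,-0.4,0,0,0,-1.2,0,0,0,-2.2,0,0,0,-3.2,0,0,0,-4.2,0,0,0,-5.2,0,0,0,-6.2,0,0,0,-7.2,0,0])

```text
t: 14.9
tool_pos: [0.4976, 0.2176, -0.02]
orientation: [1.988, 2.432, 0.0]
force: [4.7, 0.2, -0.4]
opening: 0.0101
gripper_force: 12.0
```

Call:
play_rows(targets=[0,-1,0,0,0,-2,0,0,0,-3,0,0,0,-4,0,0,0,-5,0,0,0,-6,0,0,0,-6.8,0,0,0,-7.1,0,0])

```text
t: 15.57
tool_pos: [0.4278, 0.2034, -0.02]
orientation: [1.988, 2.432, 0.0]
force: [2.8, 0.8, -1.5]
opening: 0.0099
gripper_force: 12.0
```

Call:
play_rows(targets=[0,0,0,0,0,0,0,0,0,0,0,0,0,0,0,0,0,0,0,0], grip=5)

```text
t: 15.98
tool_pos: [0.4289, 0.2036, -0.0202]
orientation: [-1.988, -2.432, 0.001]
force: [-0.9, -1.0, 0.1]
opening: 0.0388
gripper_force: 0.0
```

Call:
play_rows(targets=[0,0,-1,0,0,0,-3,0,0,0,-6,0,0,0,-9,0,0,0,-12,0,0,0,-14,0,0,0,-14,0])

```text
t: 16.57
tool_pos: [0.4323, 0.2049, 0.1263]
orientation: [1.985, 2.429, 0.012]
force: [0.7, -0.2, 1.1]
opening: 0.0501
gripper_force: 0.0
```

Call:
play_rows(targets=[-3,-1,-2,7,-7,-2,-2,14,-11,-3,-2,21,-15,-4.5,-2,28,-19,-6,-2,35,-23,-7,-2,42,-27,-8,-2,49,-30,-9,-2,55])

```text
t: 17.23
tool_pos: [0.3997, -0.1109, 0.1401]
orientation: [2.89, 1.229, 0.0]
force: [-0.1, -0.1, 0.1]
opening: 0.0499
gripper_force: 0.0
```

Call:
play_rows(targets=[0,0,0,7,0,0,0,14,0,0,0,21,0,0,0,28,0,0,0,34.6,0,0,0,34.6])

```text
t: 17.73
tool_pos: [0.4001, -0.1083, 0.1397]
orientation: [-3.125, -0.316, 0.001]
force: [0.2, -0.4, -0.1]
opening: 0.0499
gripper_force: 0.0
```

```bash
cat >> h.py <<'E'
def blobs(c,lo,hi,z,amin=8,box=None):
    m=cv2.inRange(cv2.cvtColor(c["image"],cv2.COLOR_RGB2HSV),lo,hi)
    k,L,st,ce=cv2.connectedComponentsWithStats(m); out=[]
    for i in range(1,k):
        if st[i,4]>=amin:
            p=onz(c,*ce[i],z); out.append((st[i,4],ce[i].round(1),p.round(4),st[i,:4]))
    return sorted(out,key=lambda t:-t[0])[:8],L
E
python3 - <<'E'
from h import *
c=cam("top"); s=cam("scene"); np.savez('a1.npz',t=c['image'],s=s['image'])
plan([.5,.22,.1],11.7)
for n,k in(("top",c),("scene",s)):
  print(n,"expected handle",proj(k,[.528,.224,.055]))
  for b in blobs(k,(18,100,90),(35,255,255),.055)[0]: print("Y",b)
  for b in blobs(k,(100,110,40),(125,255,255),.012,80)[0]: print("B",b)
E
```

```text
shift [ 16.65 -29.99   3.98] roll 0.41 yaw0 12.11 t 17.83 pos [ 0.4002 -0.1082  0.1398] z-axis [-5.e-04  2.e-04 -1.e+00]
top expected handle (np.float64(196.44862731875304), np.float64(200.51054065919118))
Y (np.int32(224), array([125.8,  58.7]), array([1.05 , 0.476, 0.055]), array([96, 36, 54, 37], dtype=int32))
Y (np.int32(174), array([455.5, 210.7]), array([ 0.4721, -0.6853,  0.055 ]), array([448, 204,  17,  13], dtype=int32))
Y (np.int32(172), array([476. , 251.1]), array([ 0.3301, -0.7481,  0.055 ]), array([469, 244,  15,  15], dtype=int32))
Y (np.int32(37), array([196.7, 200.9]), array([0.5265, 0.2232, 0.055 ]), array([194, 195,   6,  13], dtype=int32))
Y (np.int32(17), array([114.5,  39.5]), array([1.1231, 0.5176, 0.055 ]), array([107,  37,  16,   6], dtype=int32))
Y (np.int32(11), array([205.4, 140.8]), array([0.7409, 0.19  , 0.055 ]), array([204, 139,   3,   5], dtype=int32))
B (np.int32(1307), array([198.7, 201.2]), array([0.5283, 0.2222, 0.012 ]), array([175, 174,  49,  61], dtype=int32))
B (np.int32(514), array([508.3, 149.7]), array([ 0.6918, -0.9102,  0.012 ]), array([5
[... 1303 characters left out ...]
.int32(878), array([319.7, 196.1]), array([0.5147, 0.22  , 0.012 ]), array([294, 173,  55,  43], dtype=int32))
B (np.int32(636), array([183.1, 213.5]), array([ 0.5859, -0.2306,  0.012 ]), array([145, 179,  53,  57], dtype=int32))
B (np.int32(342), array([153.9, 202.4]), array([ 0.5393, -0.3309,  0.012 ]), array([148, 181,  13,  46], dtype=int32))
B (np.int32(139), array([172.6, 181.9]), array([ 0.4481, -0.2795,  0.012 ]), array([159, 179,  28,   7], dtype=int32))
B (np.int32(99), array([ 19.7, 194.8]), array([ 0.504 , -0.7809,  0.012 ]), array([ 10, 189,  21,  13], dtype=int32))
B (np.int32(98), array([322.1, 366.3]), array([1.0701, 0.1583, 0.012 ]), array([319, 348,   7,  36], dtype=int32))
```

```bash
python3 - <<'E'
from h import *
c=cam("top"); s=cam("scene")
_,L=blobs(c,(100,110,40),(125,255,255),.012,80)
for (u,v) in((198.7,201.2),):
  m=(L==L[174+30,176] if False else 0)
m=cv2.inRange(cv2.cvtColor(c["image"],cv2.COLOR_RGB2HSV),(100,110,40),(125,255,255))
k,L,st,ce=cv2.connectedComponentsWithStats(m)
i=max((j for j in range(1,k) if abs(ce[j][0]-198.7)<3 and abs(ce[j][1]-201.2)<4),key=lambda j:st[j,4])
pts=np.argwhere(L==i)[:,::-1].astype(np.float32); box=cv2.boxPoints(cv2.minAreaRect(pts))
B=np.array([onz(c,*b,.02) for b in box]); print("tray box",B[:,:2].round(4).tolist(),B.mean(0))
for a in range(4):
  d=B[(a+1)%4]-B[a]; print(np.linalg.norm(d).round(4),np.degrees(np.arctan2(d[1],d[0])).round(2))
# posts: bright low-saturation blobs near the stand, both views
for n,k,zz in(("top",c,.075),("scene",s,.075)):
  ex=[proj(k,[*p,.075]) for p in((.6364,-.2039),(.6438,-.3178),(.4607,-.2154),(.4692,-.3306))]
  h=cv2.cvtColor(k["image"],cv2.COLOR_RGB2HSV)
  for (u,v) in ex:
    u0,v0=int(u)-5,int(v)-6; w=h[v0:v0+12,u0:u0+11]; mm=((w[...,1]<70)&(w[...,2]>120)).astype(np.uint8)
    ys,xs=np.nonzero(mm); g=w[...,2][ys,xs].astype(float)
    print(n,np.round([u,v],1),len(xs),"cent",(u0+xs.mean()).round(2),(v0+ys.mean()).round(2),onz(k,u0+xs.mean(),v0+ys.mean(),zz)[:2].round(4), xs.min()+u0,xs.max()+u0,ys.min()+v0,ys.max()+v0)
E
```

```text
tray box [[0.6033, 0.3103], [0.6301, 0.1734], [0.4344, 0.1338], [0.4081, 0.2694]] [0.51898523 0.22174184 0.02      ]
0.1395 -78.91
0.1996 -168.56
0.1381 101.01
0.1995 11.86
top [317.4 166.6] 41 cent 316.73 162.95 [ 0.6492 -0.2019] 312 322 160 169
top [349.9 163.8] 42 cent 349.31 160.0 [ 0.6571 -0.3162] 344 354 157 166
top [322.4 216.7] 10 cent 322.2 215.2 [ 0.4661 -0.2148] 320 325 214 217
top [355.6 213.6] 29 cent 357.34 212.48 [ 0.4728 -0.3369] 354 360 207 218
scene [188.1 213.7] 11 cent 188.91 214.73 [ 0.6402 -0.201 ] 186 191 213 216
scene [150.  215.9] 39 cent 146.54 215.05 [ 0.6407 -0.3286] 144 152 209 220
scene [189.1 171.8] 13 cent 190.31 168.92 [ 0.4473 -0.2124] 188 194 165 174
scene [153.7 173.8] 103 cent 152.85 171.87 [ 0.4604 -0.3347] 148 158 167 178
```

```bash
python3 - <<'E'
from h import *
N=np.array([[1,1],[1,-1],[-1,1],[-1,-1]])*[.088,.058]
def fit(P):
    a=P-P.mean(0); th=np.arctan2((N[:,0]*a[:,1]-N[:,1]*a[:,0]).sum(),(N*a).sum()); R=np.array([[np.cos(th),-np.sin(th)],[np.sin(th),np.cos(th)]])
    return P.mean(0),np.degrees(th),(a-N@R.T)
E0=[(.6364,-.2039),(.6438,-.3178),(.4607,-.2154),(.4692,-.3306)]
print(fit(np.array(E0)))
ims={n:[] for n in("top","scene")}
for n in ims:
  k=cam(n); im=np.mean([k["image"].astype(float)]+[cam(n)["image"] for _ in range(3)],0)
  g=im.min(2); P=[]
  for p in E0:
    u,v=proj(k,[*p,.075]); 
    for it in range(3):
      V,U=np.mgrid[0:384,0:512]; w=np.clip(g-90,0,80)*(np.hypot(U-u,V-v)<4.2); u,v=(w*U).sum()/w.sum(),(w*V).sum()/w.sum()
    P.append(onz(k,u,v,.078)[:2])
  c0,th,r=fit(np.array(P)); print(n,c0.round(4),th.round(2),(r*1000).round(1).tolist())
  # blue outline of stand
  u,v=proj(k,[.5525,-.267,.0]); m=cv2.inRange(cv2.cvtColor(im.astype(np.uint8),cv2.COLOR_RGB2HSV),(100,110,40),(125,255,255))
  x0,y0=int(u)-42,int(v)-42; q=np.argwhere(m[y0:y0+84,x0:x0+84])[:,::-1].astype(np.float32)+[x0,y0]
  b=cv2.boxPoints(cv2.minAreaRect(q.astype(np.float32)))
  for z in(0,.02,.04):
    B=np.array([onz(k,*t,z) for t in b]); d=B[1]-B[0];e=B[2]-B[1]; print(" outline z",z,B.mean(0)[:2].round(4),[np.linalg.norm(d).round(4),np.degrees(np.arctan2(d[1],d[0])).round(1),np.linalg.norm(e).round(4),np.degrees(np.arctan2(e[1],e[0])).round(1)])
E
```

```text
(array([ 0.552525, -0.266925]), np.float64(3.9687654164797332), array([[ 1.00363615e-04, -9.26624675e-04],
       [-5.28303209e-04,  8.95199149e-04],
       [-2.16967910e-05, -2.45199149e-04],
       [ 4.49636385e-04,  2.76624675e-04]]))
top [ 0.553  -0.2655] 3.76 [[-1.9, 0.1], [-1.5, 0.8], [3.7, -0.2], [-0.2, -0.6]]
 outline z 0 [ 0.5545 -0.2719] [np.float64(0.1677), np.float64(-85.5), np.float64(0.2266), np.float64(-176.6)]
 outline z 0.02 [ 0.5529 -0.2684] [np.float64(0.1656), np.float64(-85.5), np.float64(0.2237), np.float64(-176.6)]
 outline z 0.04 [ 0.5513 -0.2649] [np.float64(0.1635), np.float64(-85.5), np.float64(0.2208), np.float64(-176.6)]
scene [ 0.5571 -0.2648] 2.65 [[0.7, 1.3], [2.9, 1.3], [3.0, -4.5], [-6.6, 2.0]]
 outline z 0 [ 0.5406 -0.2763] [np.float64(0.1815), np.float64(89.7), np.float64(0.2355), np.float64(4.0)]
 outline z 0.02 [ 0.5569 -0.2718] [np.float64(0.1781), np.float64(89.7), np.float64(0.2311), np.float64(4.0)]
 outline z 0.04 [ 0.5732 -0.2672] [np.float64(0.1747), np.float64(89.7), np.float64(0.2267), np.float64(4.0)]
```

Call:
play_rows(targets=[1.2,-1.9,0,0,3.5,-5.4,0,0,6,-9.3,0,0,8.5,-13.2,0,0,11,-17,0,0,13.4,-20.8,0,0.6,15.8,-24.5,0,0.6,17.8,-27.6,0,0.6])

```text
t: 19.0
tool_pos: [0.513, 0.1875, 0.1399]
orientation: [3.126, 0.309, 0.0]
force: [-0.7, -0.2, -0.2]
opening: 0.0498
gripper_force: 0.0
```

Call:
play_rows(targets=[1.2,-1.9,1,0,1.5,-2.2,3,0,1.5,-2.2,6,0,1.5,-2.2,8,0,1.5,-2.2,8,0,1.5,-2.2,8,0])

```text
t: 19.5
tool_pos: [0.5218, 0.2093, 0.0587]
orientation: [3.126, 0.309, -0.005]
force: [-0.2, 0.1, 1.0]
opening: 0.0498
gripper_force: 0.0
```

```bash
python3 -c "
from h import *
plan([.527,.2232,-.017],11.5)"
```

```text
shift [ 0.81 -1.26  7.57] roll -0.21 yaw0 11.29 t 19.5 pos [0.5218 0.2093 0.0587] z-axis [-0.0033 -0.001  -1.    ]
```

Call:
play_rows(targets=[0,0,0,0,0,0,0,0,0,0,0,0])

```text
t: 19.75
tool_pos: [0.5247, 0.2099, 0.0622]
orientation: [-3.126, -0.308, -0.005]
force: [0.1, -0.3, -0.6]
opening: 0.0502
gripper_force: 0.0
```

```bash
python3 -c "
from h import *
plan([.527,.2232,-.017],11.5)"
```

```text
shift [ 0.46 -1.25  7.92] roll -0.24 yaw0 11.26 t 19.75 pos [0.5247 0.2099 0.0622] z-axis [ 0.0033  0.001  -1.    ]
```

Call:
play_rows(targets=[0.4,-1.2,1,-0.2,0.4,-1.25,3,-0.2,0.4,-1.25,5,-0.2,0.4,-1.25,6.5,-0.2,0.4,-1.25,7.5,-0.2,0.4,-1.25,7.9,-0.2,0.4,-1.25,7.9,-0.2,0.4,-1.25,7.9,-0.2])

```text
t: 20.42
tool_pos: [0.5254, 0.2229, -0.018]
orientation: [-3.126, -0.314, -0.002]
force: [0.3, -0.5, -0.2]
opening: 0.0497
gripper_force: 0.0
```

```bash
python3 -c "
from h import *
plan([.527,.2232,-.017],11.5)"
```

```text
shift [ 0.17  0.   -0.1 ] roll -0.03 yaw0 11.47 t 20.42 pos [ 0.5254  0.2229 -0.018 ] z-axis [ 1.2e-03  4.0e-04 -1.0e+00]
```

Good. Close on the handle firmly.

Call:
play_rows(targets=[0.1,0,0,0,0.1,0,0,0,0.1,0,0,0,0.1,0,0,0,0.1,0,0,0,0.1,0,0,0,0.1,0,0,0,0.1,0,0,0], grip=0, grip_force=45)

```text
t: 21.08
tool_pos: [0.5255, 0.2233, -0.0189]
orientation: [-3.125, -0.314, -0.0]
force: [-0.7, 3.7, 1.1]
opening: 0.0101
gripper_force: 45.0
```

Call:
play_rows(targets=[0,0,0,0,0,0,0,0,0,0,-0.5,0,0,0,-1.5,0,0,0,-3,0,0,0,-5,0,0,0,-7,0,0,0,-9,0])

```text
t: 21.75
tool_pos: [0.5249, 0.2222, 0.0717]
orientation: [3.125, 0.314, -0.002]
force: [0.5, -0.6, -5.3]
opening: 0.0098
gripper_force: 45.0
```

Call:
play_rows(targets=[0,0,-1.5,0,0,0,-3,0,0,0,-4.5,0,0,0,-5,0,0,0,-5,0])

```text
t: 22.17
tool_pos: [0.5267, 0.2229, 0.1229]
orientation: [-3.126, -0.314, -0.005]
force: [0.2, -0.5, -5.9]
opening: 0.0095
gripper_force: 45.0
```

```bash
python3 -c "
from h import *
plan([.5525,-.2665,.123],3.9); print(read_state()['wrist_torque'],read_state()['opening'])
for n in('top','scene'):
  k=cam(n)
  for b in blobs(k,(100,110,40),(125,255,255),.15,150)[0]: print(n,b)
"
```

```text
shift [-7.200e+00  4.848e+01 -3.000e-02] roll 7.56 yaw0 11.46 t 22.17 pos [0.5267 0.2229 0.1229] z-axis [ 2.9e-03  6.0e-04 -1.0e+00]
[-0.02829787 -0.01673069 -0.00761746] 0.009512027079936609
top (np.int32(701), array([322. , 199.6]), array([ 0.5156, -0.2052,  0.15  ]), array([309, 163,  51,  62], dtype=int32))
top (np.int32(557), array([508.3, 151.1]), array([ 0.6633, -0.829 ,  0.15  ]), array([503, 106,   9, 113], dtype=int32))
top (np.int32(470), array([351. , 189.8]), array([ 0.546 , -0.3019,  0.15  ]), array([344, 167,  16,  47], dtype=int32))
top (np.int32(187), array([201.1, 175.9]), array([0.6034, 0.1936, 0.15  ]), array([192, 167,  18,  18], dtype=int32))
top (np.int32(174), array([212.8, 213.3]), array([0.4781, 0.1563, 0.15  ]), array([204, 203,  16,  25], dtype=int32))
top (np.int32(173), array([182.1, 220.5]), array([0.4567, 0.258 , 0.15  ]), array([174, 208,  23,  27], dtype=int32))
top (np.int32(160), array([466.8, 172.7]), array([ 0.5944, -0.687 ,  0.15  ]), array([462, 159,  11,  29], dtype=int32))
scene (np.int32(1091), array([328. , 176.8]), array([0.555 , 0.2214, 0.15  ]), array([297, 149,  63,  48], dtype=int32))
scene (np.int32(636), array([183. , 213.7]), array([ 0.6947, -0.2052,  0.15  ]), array([145, 179,  53,  56], dtype=int32))
scene (np.int32(343), array([154. , 202.5]), array([ 0.6538, -0.2918,  0.15  ]), array([148, 181,  13,  46], dtype=int32))
scene (np.int32(293), array([286.8,  51.4]), array([-0.1561,  0.1456,  0.15  ]), array([272,  45,  30,  12], dtype=int32))
```

Call:
play_rows(targets=[-0.1,0.6,0,0,-0.2,1.8,0,0,-0.5,3.6,0,0,-0.8,5.8,0,0,-1.1,8.2,0,0,-1.4,10.6,0,0,-1.8,13,0,0,-2.1,15.4,0,0])

```text
t: 22.93
tool_pos: [0.5347, 0.0655, 0.1199]
orientation: [3.126, 0.314, -0.003]
force: [0.3, 1.1, -4.5]
opening: 0.0097
gripper_force: 45.0
```

Call:
play_rows(targets=[-0.3,2.4,0,0,-0.6,4.8,0,0,-1,7.2,0,0,-1.3,9.6,0,0,-1.6,12,0,0,-1.9,14.4,0,0,-2.3,16.8,0,0,-2.6,19.2,0,0])

```text
t: 23.6
tool_pos: [0.547, -0.1277, 0.1199]
orientation: [-3.126, -0.313, 0.003]
force: [0.3, 0.0, -5.4]
opening: 0.0095
gripper_force: 45.0
```

Call:
play_rows(targets=[-0.3,2.4,0,0.8,-0.6,4.8,0,1.8,-1,7.2,0,3,-1.2,9.4,0,4.2,-1.5,11.4,0,5.4,-1.7,13,0,6.6,-1.8,13.8,0,7.5,-1.9,14,0,7.6])

```text
t: 24.27
tool_pos: [0.5569, -0.2681, 0.1203]
orientation: [-3.14, -0.102, 0.001]
force: [0.1, -0.1, -4.5]
opening: 0.0095
gripper_force: 45.0
```

Call:
play_rows(targets=[0,0,0,0,0,0,0,0,0,0,0,0,0,0,0,0])

```text
t: 24.6
tool_pos: [0.5577, -0.2655, 0.121]
orientation: [-3.14, -0.109, -0.0]
force: [1.3, 0.2, -6.1]
opening: 0.0097
gripper_force: 45.0
```

```bash
python3 - <<'E'
from h import *
plan([.5588,-.2661,.093],3.9)
c=cam("top"); s=cam("scene"); np.savez('a2.npz',t=c['image'],s=s['image'])
plan([.5588,-.2661,.093],3.9)
S=read_state()
R=Ro.from_rotvec(S["orientation"]).as_matrix(); x=R[:2,0]/np.linalg.norm(R[:2,0]); y=np.array([-x[1],x[0]])
C=S["tool_pos"][:2]-.0063*x
for n,k in(("top",c),("scene",s)):
  h=cv2.cvtColor(k["image"],cv2.COLOR_RGB2HSV); m=cv2.inRange(h,(100,110,40),(125,255,255))
  e=[proj(k,[*(C+a*.1*x+b*.07*y),.1419+.023]) for a,b in((1,1),(1,-1),(-1,-1),(-1,1))]; print(n,"exp corners",np.round(e,1).tolist())
  # wall edges: sample along lines across each side, find outermost blue
  for nm,a,d in(("+y",y*.07,y),("-y",-y*.07,-y),("+x",x*.1,x),("-x",-x*.1,-x)):
    t=x if nm[1]=="y" else y; L=.1 if nm[1]=="y" else .07; r=[]
    for f in np.linspace(-.8,.8,17):
      ss=np.arange(-.02,.03,.0005); bl=[]
      for q in ss:
        u,v=proj(k,[*(C+a+t*f*L+d*q),.1649]); bl.append(m[int(round(v)),int(round(u))]>0)
      w=np.nonzero(bl)[0]; r.append(round(ss[w[-1]]*1000,1) if len(w) else None)
    print(n,nm,r)
E
```

```text
shift [0.1  0.07 2.8 ] roll 0.06 yaw0 3.96 t 24.6 pos [ 0.5577 -0.2655  0.121 ] z-axis [ 1.e-04  2.e-04 -1.e+00]
shift [0.1  0.04 2.8 ] roll 0.04 yaw0 3.94 t 24.7 pos [ 0.5578 -0.2658  0.121 ] z-axis [ 1.e-04  0.e+00 -1.e+00]
top exp corners [[316.6, 159.8], [358.9, 155.9], [365.6, 216.5], [322.8, 220.4]]
top +y [np.float64(28.0), np.float64(27.0), np.float64(29.5), np.float64(28.5), np.float64(27.5), np.float64(29.5), np.float64(28.5), np.float64(27.5), np.float64(26.5), np.float64(29.0), np.float64(28.0), np.float64(27.0), np.float64(29.0), np.float64(28.0), np.float64(27.0), np.float64(29.5), np.float64(28.5)]
top -y [np.float64(-2.0), np.float64(-0.5), np.float64(0.5), np.float64(-1.5), np.float64(-7.0), np.float64(-3.0), None, None, None, None, None, None, None, None, None, None, None]
top +x [None, None, None, None, None, np.float64(-1.0), np.float64(-0.5), np.float64(0.5), np.float64(-2.5), np.float64(-2.0), np.float64(-1.0), np.float64(-0.5), np.float64(0.0), np.float64(-2.5), np.float64(-2.0), np.float64(-1.5), np.float64(-0.5)]
top -x [np.float64(-1.5), np.float64(8.0), np.
[... 693 characters left out ...]
oat64(-4.5), np.float64(-5.0), np.float64(-3.0), np.float64(-3.5), np.float64(-4.5), np.float64(-2.5), np.float64(-3.5), np.float64(-4.0), np.float64(-2.0), np.float64(-3.0), np.float64(-4.0), np.float64(-4.5), np.float64(-5.5), np.float64(-3.5)]
scene +x [np.float64(17.5), np.float64(18.5), np.float64(29.5), np.float64(29.5), np.float64(29.5), np.float64(29.5), np.float64(21.0), np.float64(21.5), np.float64(18.5), np.float64(19.0), np.float64(19.5), np.float64(20.0), np.float64(20.5), np.float64(21.0), np.float64(21.5), np.float64(18.5), np.float64(19.0)]
scene -x [None, None, None, None, None, None, None, None, None, None, None, None, None, None, np.float64(-19.0), np.float64(-19.5), None]
```

Call:
play_rows(targets=[0.1,0,0.5,0,0.15,0.05,1.2,0,0.15,0.05,2,0,0.15,0.05,2.6,0,0.15,0.05,3,0,0.15,0.05,3.2,0,0.15,0.05,3.2,0])

```text
t: 25.28
tool_pos: [0.5585, -0.2666, 0.0879]
orientation: [-3.139, -0.106, 0.002]
force: [0.2, -0.3, -5.7]
opening: 0.0098
gripper_force: 45.0
```

Call:
play_rows(targets=[0,0,0.2,0,0,0,0.4,0,0,0,0.6,0,0,0,0.8,0,0,0,0.8,0])

```text
t: 25.7
tool_pos: [0.5588, -0.2668, 0.0804]
orientation: [-3.139, -0.106, 0.001]
force: [0.2, 0.5, -5.3]
opening: 0.0098
gripper_force: 45.0
```

```bash
python3 -c "
from h import *
plan([.5592,-.2665,.056],3.9); print(read_state()['force'],read_state()['wrist_torque'])"
```

```text
shift [ 0.04 -0.02  2.44] roll -0.02 yaw0 3.88 t 25.7 pos [ 0.5588 -0.2668  0.0804] z-axis [-5.e-04  3.e-04 -1.e+00]
[ 0.24190968  0.5465441  -5.33477186] [0.01838491 0.01018456 0.03460696]
```

Call:
play_rows(targets=[0,0,0.2,0,0,0,0.4,0,0,0,0.6,0,0,0,0.6,0])

```text
t: 26.03
tool_pos: [0.5588, -0.2667, 0.0743]
orientation: [-3.139, -0.106, 0.001]
force: [-0.2, -0.2, -4.8]
opening: 0.01
gripper_force: 45.0
```

Call:
play_rows(targets=[0,0,0.2,0,0,0,0.4,0,0,0,0.6,0,0,0,0.6,0])

```text
t: 26.37
tool_pos: [0.5587, -0.2667, 0.0682]
orientation: [-3.139, -0.106, 0.001]
force: [-0.2, 0.5, -5.2]
opening: 0.01
gripper_force: 45.0
```

```bash
python3 -c "
from h import *
plan([.5592,-.2665,.056],3.9); print(read_state()['force'],read_state()['wrist_torque'])"
```

```text
shift [ 0.05 -0.02  1.22] roll -0.02 yaw0 3.88 t 26.37 pos [ 0.5587 -0.2667  0.0682] z-axis [-8.e-04  5.e-04 -1.e+00]
[-0.212078    0.45889284 -5.16014131] [-0.00092934 -0.02460134  0.03259788]
```

Call:
play_rows(targets=[0,0,0.2,0,0,0,0.4,0,0,0,0.6,0,0,0,0.8,0,0,0,0.9,0,0,0,0.9,0])

```text
t: 26.87
tool_pos: [0.5588, -0.2667, 0.0594]
orientation: [-3.139, -0.106, 0.001]
force: [-0.6, 0.2, -4.6]
opening: 0.0096
gripper_force: 45.0
```

Call:
play_rows(targets=[0,0,0.1,0,0,0,0.2,0,0,0,0.2,0,0,0,0.2,0])

```text
t: 27.2
tool_pos: [0.5591, -0.2669, 0.0579]
orientation: [-3.14, -0.106, 0.0]
force: [-0.4, -0.3, -5.0]
opening: 0.0097
gripper_force: 45.0
```

```bash
python3 -c "
from h import *
plan([.5592,-.2665,.056],3.9); print(read_state()['force'],read_state()['wrist_torque'])"
```

```text
shift [ 0.02 -0.04  0.19] roll -0.02 yaw0 3.88 t 27.2 pos [ 0.5591 -0.2669  0.0579] z-axis [-1.e-04  0.e+00 -1.e+00]
[-0.37368588 -0.34252949 -5.01048227] [ 0.04021746 -0.02353317 -0.00124119]
```

Call:
play_rows(targets=[0,0,0.1,0,0,0,0.1,0,0,0,0.1,0])

```text
t: 27.45
tool_pos: [0.5591, -0.2669, 0.0569]
orientation: [-3.14, -0.106, 0.0]
force: [-0.5, 0.6, -5.3]
opening: 0.0097
gripper_force: 45.0
```

Call:
play_rows(targets=[0,0,0.1,0,0,0,0.1,0,0,0,0.1,0])

```text
t: 27.7
tool_pos: [0.5593, -0.267, 0.0561]
orientation: [3.14, 0.106, 0.001]
force: [1.6, -0.2, -4.5]
opening: 0.0098
gripper_force: 45.0
```

Call:
play_rows(targets=[0,0,0.08,0,0,0,0.08,0,0,0,0.08,0])

```text
t: 27.95
tool_pos: [0.5593, -0.2671, 0.0561]
orientation: [3.139, 0.106, 0.001]
force: [-4.4, 2.7, 5.0]
opening: 0.0099
gripper_force: 45.0
```

Call:
play_rows(targets=[0,0,0.05,0,0,0,0.05,0,0,0,0.05,0])

```text
t: 28.2
tool_pos: [0.5593, -0.267, 0.0561]
orientation: [3.139, 0.106, 0.001]
force: [-6.3, 3.7, 8.6]
opening: 0.0093
gripper_force: 45.0
```

Call:
play_rows(targets=[0,0,0,0,0,0,0,0,0,0,0,0,0,0,0,0,0,0,0,0,0,0,0,0,0,0,0,0,0,0,0,0], grip=5)

```text
t: 28.87
tool_pos: [0.5591, -0.2669, 0.0546]
orientation: [-3.14, -0.106, 0.0]
force: [-0.1, -0.2, -0.0]
opening: 0.0495
gripper_force: 0.0
```

Call:
play_rows(targets=[0,0,-1,0,0,0,-3,0,0,0,-5,0,0,0,-7,0,0,0,-9,0,0,-1,-9,0,0,-3,-9,0,0,-6,-9,0], grip=9.3)

```text
t: 29.53
tool_pos: [0.555, -0.2079, 0.1451]
orientation: [3.139, 0.102, 0.002]
force: [0.4, -0.0, -0.1]
opening: 0.0923
gripper_force: 0.0
```

```bash
python3 -c "
from h import *
c=cam('top')
for n in('top',):
  k=cam(n)
  for b in blobs(k,(5,120,60),(17,255,255),.075,4)[0]: print(n,b)
plan([.5199,.0035,.1],3.9)"
```

```text
top (np.int32(327), array([372.1,  50.6]), array([ 1.0503, -0.4131,  0.075 ]), array([353,  34,  59,  25], dtype=int32))
top (np.int32(305), array([409.2,  37.9]), array([ 1.0939, -0.5478,  0.075 ]), array([401,  26,  16,  25], dtype=int32))
top (np.int32(77), array([257.3,  77.1]), array([ 9.628e-01, -4.000e-04,  7.500e-02]), array([249,  75,  18,   5], dtype=int32))
top (np.int32(72), array([204.2, 129.2]), array([0.7783, 0.191 , 0.075 ]), array([201, 124,   8,  11], dtype=int32))
top (np.int32(7), array([374.3,  54.7]), array([ 1.0348, -0.4202,  0.075 ]), array([372,  54,   5,   2], dtype=int32))
top (np.int32(4), array([144.5, 244.5]), array([0.3782, 0.4023, 0.075 ]), array([143, 243,   4,   4], dtype=int32))
top (np.int32(4), array([  3.5, 329.2]), array([0.1012, 0.884 , 0.075 ]), array([  3, 328,   2,   3], dtype=int32))
top (np.int32(4), array([  3.5, 350. ]), array([0.0322, 0.8821, 0.075 ]), array([  3, 349,   2,   3], dtype=int32))
shift [ -2.04 -20.86   4.49] roll 0.12 yaw0 4.02 t 29.63 pos [ 0.5549 -0.2032  0.1445] z-axis [-3.0e-04  1.8e-03 -1.0e+00]
```

```bash
python3 - <<'E'
from h import *
for n in("top","scene"):
  k=cam(n); u,v=proj(k,[.52,.0035,.075]); u0,v0=int(u)-14,int(v)-14
  h=cv2.cvtColor(k["image"],cv2.COLOR_RGB2HSV)[v0:v0+30,u0:u0+28]; m=cv2.inRange(h,(5,90,50),(24,255,255)); ys,xs=np.nonzero(m)
  (cx,cy),r=cv2.minEnclosingCircle(np.c_[xs,ys].astype(np.float32)); print(n,len(xs),"rim c",cx+u0,cy+v0,r,onz(k,cx+u0,cy+v0,.075)[:2], "bbox",xs.min()+u0,xs.max()+u0,ys.min()+v0,ys.max()+v0,onz(k,(xs.min()+xs.max())/2+u0,ys.min()+v0+6,.075)[:2])
  # handle / tray check
  if n=="top":
    for b in blobs(k,(18,100,90),(35,255,255),.130)[0]:
      if 300<b[1][0]<380: print("handle",b)
E
```

```text
top 52 rim c 258.8913040161133 201.19565200805664 7.44015645980835 [0.51950526 0.00357341] bbox 252 266 194 208 [0.52366557 0.00310424]
scene 167 rim c 255.5306749343872 190.22392654418945 9.876662254333496 [0.54261317 0.00268583] bbox 249 263 181 199 [0.52886876 0.00447794]
```

Call:
play_rows(targets=[0,-2,0,0,-0.4,-5,0,0,-0.8,-8.5,0,0,-1.2,-12,0,0,-1.6,-15.5,0,0,-2,-18.5,0,0,-2,-20,0,0,-2,-20.8,0,0])

```text
t: 30.4
tool_pos: [0.5209, 0.0006, 0.1447]
orientation: [-3.14, -0.109, -0.0]
force: [-0.5, 0.0, 0.2]
opening: 0.0927
gripper_force: 0.0
```

Call:
play_rows(targets=[0,0,1,0,0,0,2,0,0,0,3,0,0,0,3,0,0,0,3,0])

```text
t: 30.82
tool_pos: [0.5199, -0.0019, 0.1129]
orientation: [-3.14, -0.104, 0.005]
force: [-0.1, -0.2, -0.1]
opening: 0.0929
gripper_force: 0.0
```

```bash
python3 -c "
from h import *
plan([.5199,.0035,.004],3.9)"
```

```text
shift [ 0.07 -0.53 10.89] roll -0.11 yaw0 3.79 t 30.82 pos [ 0.5199 -0.0019  0.1129] z-axis [-3.2e-03  1.0e-04 -1.0e+00]
```

Call:
play_rows(targets=[0,-0.3,1.5,0,0,-0.5,3.5,0,0,-0.5,5.5,0,0,-0.5,7.5,0,0,-0.5,9,0,0,-0.5,10,0,0,-0.5,10.6,0,0,-0.5,10.9,0])

```text
t: 31.48
tool_pos: [0.5205, 0.0038, 0.0051]
orientation: [-3.14, -0.105, 0.001]
force: [-0.3, 0.6, 0.0]
opening: 0.0929
gripper_force: 0.0
```

Call:
play_rows(targets=[0,0,0,0,0,0,0,0,0,0,0,0])

```text
t: 31.73
tool_pos: [0.5217, 0.004, 0.0068]
orientation: [3.14, 0.106, 0.003]
force: [0.6, -0.1, 0.8]
opening: 0.0927
gripper_force: 0.0
```

```bash
python3 -c "
from h import *
plan([.5198,.0035,.004],3.9)"
```

```text
shift [-0.19  0.04  0.28] roll -0.02 yaw0 3.88 t 31.73 pos [0.5217 0.004  0.0068] z-axis [ 1.9e-03 -2.0e-04 -1.0e+00]
```

Close on the cup gently.

Call:
play_rows(targets=[-0.1,0,0.2,0,-0.1,0,0.2,0,-0.1,0,0.2,0,-0.1,0,0.2,0,-0.1,0,0.2,0,-0.1,0,0.2,0,-0.1,0,0.2,0,-0.1,0,0.2,0], grip=4, grip_force=15)

```text
t: 32.4
tool_pos: [0.5197, 0.0041, 0.0037]
orientation: [-3.14, -0.106, -0.0]
force: [-0.9, 0.6, 0.8]
opening: 0.0513
gripper_force: 15.0
```

Call:
play_rows(targets=[0,0,0,0,0,0,0,0,0,0,0,0])

```text
t: 32.65
tool_pos: [0.5197, 0.0041, 0.0036]
orientation: [-3.14, -0.106, 0.0]
force: [0.1, 0.9, -0.3]
opening: 0.0511
gripper_force: 15.0
```

```bash
python3 -c "
from h import *
s=read_state(); print(s['opening'],s['gripper_force'])
plan([.5198,.0035,.004],3.9)"
```

```text
0.05111324355531794 14.999818503856659
shift [ 0.01  0.06 -0.04] roll -0.02 yaw0 3.88 t 32.65 pos [0.5197 0.0041 0.0036] z-axis [-0.e+00  1.e-04 -1.e+00]
```

```bash
python3 - <<'E'
from h import *
k=cam("top"); u,v=proj(k,[.6148,-.2631,.12]); print(u,v)
g=k["image"].astype(int); u0,v0=int(u)-13,int(v)-13
h=cv2.cvtColor(k["image"],cv2.COLOR_RGB2HSV)
for thr in(130,160):
  w=h[v0:v0+26,u0:u0+26]; m=((w[...,1]<70)&(w[...,2]>thr)).astype(np.uint8); n,L,st,ce=cv2.connectedComponentsWithStats(m)
  for i in range(1,n):
    if st[i,4]>20:
      ys,xs=np.nonzero(L==i); (cx,cy),r=cv2.minEnclosingCircle(np.c_[xs,ys].astype(np.float32)); print(thr,st[i],cx+u0,cy+v0,r,onz(k,cx+u0,cy+v0,.12))
print("\n".join("".join("%4d"%t for t in row) for row in h[v0:v0+26,u0:u0+26,2]))
for b in blobs(k,(18,100,90),(35,255,255),.130)[0]:
  if 300<b[1][0]<380: print("handle",b, "exp",proj(k,[.5598,-.2669,.13]))
E
```

```text
336.86244262209647 170.60631416050734
130 [ 0  0 26  4 86] 335.5 158.5 12.589778900146484 [ 0.65634451 -0.25999896  0.12      ]
160 [ 0  0 26  4 40] 335.5 158.5 12.589778900146484 [ 0.65634451 -0.25999896  0.12      ]
 156 157 157 160 159 159 158 159 159 155 157 157 159 156 157 156 158 158 159 158 156 157 159 159 160 162
 158 158 161 156 157 160 156 158 158 158 158 157 159 162 161 160 162 162 160 160 164 162 165 163 169 168
 156 158 161 162 159 160 156 162 161 163 164 165 166 164 169 168 168 170 172 175 176 164 133 121 108 120
 164 168 168 169 169 171 174 171 177 177 161 128 113 102 120 120 101  98 100  96 110 120 102 113 119 124
 128 115 100 106  95 103 100 104 103 118 118 114 126 123 130 122 124  89  92  69  51  41  12  17   8  21
 118 133 139 129 123 123  92  86  55  48  26  17  17  13  20  16  24  23  42  75  87  97  99  98 100 101
  13  17  14  30  28  24  25  27  35  37  67  97  94 110 133 110 106  94  91  97 108 107 105 108 106 107
 102  96  99  97  98  98 104 113 113 114 121 163 189 170 143 153 175 170 124 103 103 103 102 106 107 110
  92  99 107 110 106 109 107 107  98 135 1
[... 1337 characters left out ...]
01  94  98  98  97  96  95  75  43  82 126 151 140 100  55  48  75 113 109 110 104 106 104
 105 107 109 103  93  93  94  97  95  95  97 100  86  36  33  21  31  44  85 114 107 109 105 108 104 104
 106 105 106 107 102  93  92  96  96  95  95  99 108  97 120 183 183 153 119 113 106 107 104 105 105 108
 106 102 109 111 112 103  93  97  98  95  95  91  63  71 118 171 172 144  82 110 106 104 104 105 110 104
 108 105 107 105 105 103 108 103  96  98  96  93  63  70  98 147 169 142  74 112 107 108 105 104 106 107
handle (np.int32(51), array([339.2, 186.5]), array([ 0.5595, -0.2671,  0.13  ]), array([337, 180,   5,  14], dtype=int32)) exp (np.float64(339.128329723334), np.float64(186.43895522425836))
```

Call:
play_rows(targets=[0,0,-1,0,0,0,-3,0,0,0,-6,0,0,0,-9,0,0,0,-12,0,0,0,-14.5,0,0,0,-16,0,0,0,-16.5,0])

```text
t: 33.37
tool_pos: [0.5216, 0.0037, 0.173]
orientation: [3.139, 0.106, 0.009]
force: [1.0, 0.3, -1.1]
opening: 0.0507
gripper_force: 15.0
```

Call:
play_rows(targets=[0.2,0.8,0,0,0.7,2.6,0,0,1.5,5.5,0,0,2.3,8.5,0,0,3.1,11.5,0,0,4,14.5,0,0,4.8,17.5,0,0,5.6,20.5,0,0])

```text
t: 34.03
tool_pos: [0.5884, -0.1985, 0.1661]
orientation: [-3.139, -0.106, 0.005]
force: [0.6, -0.0, -0.6]
opening: 0.0511
gripper_force: 15.0
```

Call:
play_rows(targets=[0.7,2.6,0,0,1.2,4.6,0,0,1.6,6,0,0,1.8,6.7,0,0,1.8,6.8,0,0,1.8,6.8,0,0,1.8,6.8,0,0])

```text
t: 34.62
tool_pos: [0.6115, -0.2624, 0.1679]
orientation: [-3.139, -0.107, 0.002]
force: [0.8, 0.0, -0.5]
opening: 0.0509
gripper_force: 15.0
```

```bash
python3 - <<'E'
from h import *
k=cam("top"); s=cam("scene"); S=read_state(); p=S["tool_pos"]
plan([.6144,-.2635,.1236],3.9)
for n,c in(("top",k),("scene",s)):
  m=cv2.inRange(cv2.cvtColor(c["image"],cv2.COLOR_RGB2HSV),(3,90,50),(24,255,255))
  b=p[2]-.0036; u,v=proj(c,[p[0],p[1],b+.0375]); u0,v0=int(u)-20,int(v)-20; ys,xs=np.nonzero(m[v0:v0+40,u0:u0+40])
  print(n,"exp",np.round([u,v],1),len(xs), (xs.min()+u0,xs.max()+u0,ys.min()+v0,ys.max()+v0) if len(xs) else "")
  for z in (0,.045,.075): print(z,np.round(proj(c,[p[0],p[1],b+z]),1))
  if n=="scene":
    for r in range(ys.min(),ys.max()+1): q=xs[ys==r]; print(r+v0,q.min()+u0,q.max()+u0,len(q),end="; ")
E
```

```text
shift [0.24 0.14 4.5 ] roll 0.04 yaw0 3.94 t 34.72 pos [ 0.6119 -0.2623  0.1686] z-axis [-2.e-04  3.e-04 -1.e+00]
top exp [341.2 168.1] 21 (np.int64(329), np.int64(344), np.int64(155), np.int64(187))
0 [339.1 169.7]
0.045 [341.7 167.8]
0.075 [343.5 166.4]
scene exp [163.3 179.3] 361 (np.int64(151), np.int64(171), np.int64(164), np.int64(192))
0 [165.3 188.1]
0.045 [162.9 177.5]
0.075 [161.3 170.1]
164 160 165 6; 165 158 167 10; 166 156 169 14; 167 155 169 15; 168 154 169 16; 169 152 169 14; 170 152 170 9; 171 151 170 7; 172 151 170 6; 173 152 170 6; 174 152 170 7; 175 152 170 9; 176 153 170 16; 177 153 171 19; 178 154 171 18; 179 154 171 18; 180 155 171 17; 181 156 171 16; 182 156 171 16; 183 156 171 16; 184 157 170 14; 185 158 170 13; 186 158 170 13; 187 159 170 12; 188 159 170 12; 189 159 170 12; 190 160 170 11; 191 161 170 10; 192 162 170 9;
```

Call:
play_rows(targets=[0.2,0.1,0.6,0,0.25,0.13,1.6,0,0.25,0.13,2.6,0,0.25,0.13,3.4,0,0.25,0.13,3.9,0,0.25,0.13,4,0,0.25,0.13,4,0,0.25,0.13,4,0])

```text
t: 35.38
tool_pos: [0.6147, -0.2646, 0.1289]
orientation: [3.14, 0.106, 0.001]
force: [-0.2, 0.1, -1.3]
opening: 0.0509
gripper_force: 15.0
```

```bash
python3 - <<'E'
from h import *
plan([.6144,-.2635,.0936],3.9)
E
```

```text
shift [-0.02 -0.11  3.53] roll -0.03 yaw0 3.87 t 35.38 pos [ 0.6147 -0.2646  0.1289] z-axis [ 3.e-04 -2.e-04 -1.e+00]
```

Call:
play_rows(targets=[0,-0.1,0.3,0,0,-0.1,0.6,0,0,-0.1,0.9,0,0,-0.1,1.2,0,0,-0.1,1.2,0])

```text
t: 35.8
tool_pos: [0.614, -0.2632, 0.1156]
orientation: [-3.139, -0.106, 0.002]
force: [0.3, -0.4, -0.6]
opening: 0.0511
gripper_force: 15.0
```

Call:
play_rows(targets=[0,0,0.3,0,0,0,0.6,0,0,0,0.9,0,0,0,0.9,0])

```text
t: 36.13
tool_pos: [0.614, -0.2632, 0.1066]
orientation: [-3.139, -0.106, 0.002]
force: [-0.6, 0.3, -0.6]
opening: 0.0507
gripper_force: 15.0
```

```bash
python3 - <<'E'
from h import *
plan([.6144,-.2635,.0936],3.9)
E
```

```text
shift [0.04 0.03 1.3 ] roll -0.02 yaw0 3.88 t 36.13 pos [ 0.614  -0.2632  0.1066] z-axis [-1.2e-03  6.0e-04 -1.0e+00]
```

Call:
play_rows(targets=[0,0,0.2,0,0,0,0.4,0,0,0,0.6,0,0,0,0.6,0])

```text
t: 36.47
tool_pos: [0.6143, -0.2635, 0.1011]
orientation: [-3.14, -0.106, 0.001]
force: [0.6, -0.5, -1.2]
opening: 0.0506
gripper_force: 15.0
```

Call:
play_rows(targets=[0,0,0.15,0,0,0,0.3,0,0,0,0.3,0,0,0,0.3,0])

```text
t: 36.8
tool_pos: [0.6145, -0.2637, 0.0986]
orientation: [3.139, 0.106, 0.0]
force: [-0.0, -1.5, -1.5]
opening: 0.0511
gripper_force: 15.0
```

Call:
play_rows(targets=[0,0,0.15,0,0,0,0.15,0,0,0,0.15,0])

```text
t: 37.05
tool_pos: [0.6146, -0.2639, 0.0973]
orientation: [3.139, 0.106, 0.001]
force: [0.6, -2.3, 0.4]
opening: 0.0511
gripper_force: 15.0
```

Call:
play_rows(targets=[0,0,0.1,0,0,0,0.1,0,0,0,0.1,0])

```text
t: 37.3
tool_pos: [0.6147, -0.2639, 0.0965]
orientation: [3.139, 0.106, 0.001]
force: [0.2, -3.3, 2.0]
opening: 0.0507
gripper_force: 15.0
```

Call:
play_rows(targets=[0,0.08,0,0,0,0.1,0,0,0,0.1,0.1,0,0,0.1,0.1,0,0,0.1,0.1,0])

```text
t: 37.72
tool_pos: [0.6145, -0.2643, 0.095]
orientation: [-3.139, -0.106, 0.0]
force: [0.4, -1.3, 0.8]
opening: 0.0514
gripper_force: 15.0
```

Call:
play_rows(targets=[0,0,0.1,0,0,0,0.1,0,0,0,0.1,0])

```text
t: 37.97
tool_pos: [0.6147, -0.2643, 0.0946]
orientation: [-3.14, -0.107, -0.001]
force: [-0.7, 0.7, 4.7]
opening: 0.051
gripper_force: 15.0
```

Seated with about 5 N, at the predicted height (0.0946 vs 0.0936). Release and rise.

Call:
play_rows(targets=[0,0,0,0,0,0,0,0,0,0,0,0,0,0,0,0,0,0,0,0,0,0,0,0,0,0,0,0,0,0,0,0], grip=8)

```text
t: 38.63
tool_pos: [0.6145, -0.2645, 0.0941]
orientation: [-3.14, -0.106, 0.0]
force: [-0.4, 0.5, -0.0]
opening: 0.0804
gripper_force: 0.0
```

Call:
play_rows(targets=[0,0,-1,0,0,0,-3,0,0,0,-5.5,0,0,0,-8,0,0,0,-10.5,0,0,-2,-12,0,0,-5,-12,0,0,-9,-12,0])

```text
t: 39.3
tool_pos: [0.6093, -0.1763, 0.2171]
orientation: [3.138, 0.101, 0.006]
force: [0.8, 1.3, -0.0]
opening: 0.0798
gripper_force: 0.0
```

Call:
play_rows(targets=[0,-3,0,0,0,-6,0,0,0,-9,0,0,0,-12,0,0,0,-13,0,0,0,-13,0,0])

```text
t: 39.8
tool_pos: [0.5998, -0.0425, 0.2152]
orientation: [-3.139, -0.111, -0.002]
force: [0.1, -0.4, 0.0]
opening: 0.0801
gripper_force: 0.0
```

```bash
python3 - <<'E'
from h import *
for n in("top","scene"):
  c=cam(n); m=cv2.inRange(cv2.cvtColor(c["image"],cv2.COLOR_RGB2HSV),(3,90,50),(24,255,255))
  u,v=proj(c,[.6144,-.2640,.165]); u0,v0=int(u)-12,int(v)-12; ys,xs=np.nonzero(m[v0:v0+30,u0:u0+25])
  print(n,"rim exp",np.round([u,v],1),"r",round(.0255*proj(c,[.6144,.736,.165])[0]-.0255*u,1),len(xs),(xs.min()+u0,xs.max()+u0,ys.min()+v0,ys.max()+v0))
  if n=="top":
    (a,b),r=cv2.minEnclosingCircle(np.c_[xs,ys].astype(np.float32)); print(a+u0,b+v0,r,onz(c,a+u0,b+v0,.165))
    for q in blobs(c,(18,100,90),(35,255,255),.130)[0]:
      if 300<q[1][0]<380: print("handle",q)
E
```

```text
top rim exp [339.6 168.9] r -7.7 98 (np.int64(331), np.int64(348), np.int64(161), np.int64(185))
339.1803274154663 173.0983600616455 12.099804878234863 [ 0.60053458 -0.26216972  0.165     ]
handle (np.int32(51), array([339.2, 186.5]), array([ 0.5595, -0.2671,  0.13  ]), array([337, 180,   5,  14], dtype=int32))
scene rim exp [164.6 188.7] r 8.7 250 (np.int64(156), np.int64(173), np.int64(177), np.int64(204))
```

Rim at columns 331–348, top row 161, matches the expected (339.6,168.9), radius 7.7; the tray handle has not moved. Handing in.

```bash
python3 -c "
from h import *
print(workorder.close_job())"
```

```text
the job is handed in; nothing more can be done
None
```

The tray is seated on the stand's four shoulders, the orange cup rests in the white ring, and the job was handed in at about 40 s; no verdict was returned, but the last camera check showed the cup and tray where expected.

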